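Tip a carton of brass blanks onto the bench scale

TASK

Slide the upright carton, pushing it low down, up to the bench scale until its foot is pressed square against the black rubber stop with about 7 N for half a second, then push it high up so that it tips forward over the stop and lies on the scale plate with its blue label up (let the push rise with the carton, and feel for the stop: it is adjustable). Then slide it on along the plate until it is fully home and square against the middle of the yellow rail, press it there with about 7 N for half a second, and let go. The stop and rail sit on the scale's load cell, so never push against them hard (20 N ruins it), and keep the robot itself off the scale and leave everything else on the bench where it is.

Things in the scene. Friction and masses are not known exactly. Their poses are not given: they have to be found in the camera images.
- carton: Closed stiff cardboard carton, 95 mm (its x) by 100 (y) by 125 tall (z), 0.75 to 1 kg, too big to grip. Origin: centre of its underside as it stands at first (z up, x towards the scale). It starts 14 to 72 mm short of the stop and up to 0.15 rad out of square. Pushed at 30 mm height or lower it slides (2 to 9 N, more if also pressed down) and can be pressed on the stop without tipping
- carton_label (a point): Middle of the blue label, on the carton's -x face (towards the robot at first), 70 mm above the underside. With the foot at the stop, 3 to 6 N at 105 mm height tips the carton about the stop's top edge. The push must rise with the face along that arc: pushed straight ahead it binds. Past the balance, some 50 degrees, it falls forward by itself, label up
- carton_mid (a point): Centre of the carton, 62.5 mm above its underside. Tipped over the stop, the carton's z points along the scale's x, its underside faces the robot, and it lies some 30 to 80 mm short of the rail, resting on the plate's front and overhanging it. Home at the rail, this centre is at scale x = 77 mm and the underside at scale x = 15 mm
- scale: Fixed low bench scale. Its x points from the front (stop) to the rail, away from the robot, z up; origin on the bench (z = 0), 13 mm in front of the plate's front edge, on the middle line. Steel plate from x = 13 to 165 mm, 156 mm wide, its top 15 mm above the bench. A display housing 60 mm high stands beyond the rail at x = 178 to 232 mm
- stop (a joint): How far (m) the black rubber stop bar in front of the plate is pushed in against its stiff spring, 8 N per mm, 0 when free; a faint reading. The bar is 130 mm wide, 10 mm thick, top 12 mm above the bench. It is adjustable: its front face is set anywhere from scale x = -28 to 0 mm; where is not measured, so feel for it with the carton
- rail: Yellow rail across the far end of the plate, 130 mm wide, from 19 to 49 mm above the bench; its face towards the robot lies at scale x = 140 mm. Its frame and origin are those of the scale's frame (not at the rail itself). It gives along x as a stiff spring, 8 N per mm
- die: Bystander: dark steel die ring, 76 mm across, 30 mm high, beside the lane of the carton; origin under its centre
- weight: Bystander: brass check weight, 40 mm across, 58 mm high, beside the scale; origin under its centre
- jug: Bystander: white plastic jug with a red cap, 104 mm across, 230 mm high; origin under its centre
- oil: Bystander: black bottle, 68 mm across, 200 mm high; origin under its centre
- driver: Bystander: screwdriver lying on the bench
- wrench: Bystander: wrench lying on the bench
- box2: Bystander: small closed carton, 90 by 120 by 70 mm high; origin under its centre
Mind the look-alikes: they are no part of the job. Leave any turquoise or white look-alike of the carton alone.

How it is judged:
By the outcome, as a careful person would: the job done as asked, in the order asked, and still so for the second after the job is handed in, with the robot touching nothing.
It also fails if it takes over 72 s, if anything falls off the work surface, if the arm or the gripper's body presses on something with over 40 N, if the wrist force passes 120 N, or if a joint passes its speed limit or range.

ROBOT

A 7-joint arm with a two-finger parallel gripper is mounted at the origin on the work surface. World frame = base frame: x ahead of the robot, y to its left, z up, the work surface at z = 0. Lengths are in m, angles in rad, forces in N, time in s.
With the tool pointing down it reaches from about 0.4 to 0.85 m from the base axis. Payload 4.4 kg.
Tool frame: the origin (TCP) lies between the finger pads; the fingertips stand 19 mm ahead of it and the grasp point (between the pads) is the TCP; z points along the fingers, y is the direction in which the jaws open and shut (so a half turn about z gives the same grasp; the last joint's range is limited). The gripper opens to 94 mm and grips with 3 to 60 N. Pads are 16 mm wide; open, the fingers measure 119 mm over their backs; the gripper's body (75 mm by 177 mm) begins 78 mm behind the grasp point.
Start: joints at [-1.406, 0.628, 0.038, 1.517, -0.027, 0.996, -0.02], TCP at [0.149, 0.633, 0.224] pointing down, gripper open.
Joint ranges: [-3.06, 3.06], [-0.37, 2.12], [-1.25, 1.32], [0.18, 2.47], [-1.1, 4.24], [0.23, 1.98], [-2.94, 2.94]. Speed limits (rad/s): [2.57, 2.57, 3.14, 3.14, 3.14, 3.14, 3.14].

INTERFACE

Orientations are given as a unit quaternion [x, y, z, w].
In Python, from plant import ctrl gives the robot as it stands. The module is installed in compiled form; this text tells all that it offers.
- The arm moves only by the tool jog_arm, never from a script. Its argument "steps" is a list that holds one entry, the list of rows, each a list of 7 numbers: the shift along the tool's x, y, z in units of 40 mm (1.0 is 40 mm), then the turn, a rotation vector about the tool's x, y, z in units of 5 degrees (1.0 is 5 degrees), then the opening, from -1 (shut) to 1 (fully open), so that 0 is half open. A call has 1 to 8 rows; each row is the pose to reach, as a shift and turn from the pose commanded when the call began, along the tool's axes at that moment; what a row does not reach only later rows make up. A row lasts 1/8 s, in which the tool goes at most 62.5 mm and 10.7 degrees, less where a joint would pass 70% of its speed; a pose out of reach is approached as far as the arm can. A call with a gripper value outside its range is refused whole. The fingers move at their own pace and stop on an object; the grip force is fixed at half the most. Time passes only in rows, so rows that repeat a pose let the fingers close. It gives the time, the measured TCP pose, the force and the opening at its end, in the units of the state.
- ctrl.get_state(): the state, without advancing time (a new reading comes with each control period).
- ctrl.camera(name): name is "scene" or "top"; returns a dict with "image" (420x560x3 uint8, red, green, blue), "vertical_fov" (degrees; the focal length in pixels is half the picture's height over the tangent of half this angle, whatever the lens; pixels are square), "cx", "cy" (the principal point, pixels), "distortion" ([k1, k2, p1, p2, k3] as OpenCV has them; the pictures are not rectified), "eye" and "orientation" of the camera in the world. Camera axes: x right, y down, z forward; pixel columns grow to the right and rows downward; lengths in m; the calibration is good to about 2 mm. A picture is of the moment at which its call begins. There is no depth.
- ctrl.job_done(): hands the job in, once; it reports no verdict.
The state is a dict: "time": time; "joint_pos": joint angles; "joint_vel": joint speeds; "joint_efforts": joint torques, N m; "position": TCP position; "tcp_rot": TCP orientation; "force": force on the tool from outside, world axes, zero at the start; "torque": the same for the moment, N m; "width": finger opening in m.
Only numpy, scipy, OpenCV 4.12 (cv2) and the standard library are available. Lean on these libraries where they do the work, as an engineer would, in place of code of your own. Each camera call takes 0.05 s, during which the arm holds its last target.

## Working session

There is one attempt and no reset: what is moved stays moved. The work goes in short steps, Python scripts to look and compute and a tool call to move; the robot and the scene stay as the last step left them, time stands still between calls to the robot, and variables do not carry over. Pictures are saved under pics/ and viewed, and the job is handed in when it is done.

Besides the shell and the picture viewer there is one more tool, called as a command line: name --argument value ..., lists and objects as JSON in quotes. jog_arm: Moves the arm, as the interface text tells. Its arguments: {"type":"object","properties":{"steps":{"type":"array"}},"required":["steps"]}

```bash
mkdir -p pics
cat > h.py <<'E'
import numpy as np,cv2,json
from scipy.spatial.transform import Rotation as R
from plant import ctrl
def snap(name,fn):
    c=ctrl.camera(name); cv2.imwrite(f'pics/{fn}.png',c['image'][:,:,::-1])
    d={k:(np.asarray(v).tolist() if k!='image' else None) for k,v in c.items()}
    json.dump(d,open(f'pics/{fn}.json','w')); return c
def load(fn):
    return json.load(open(f'pics/{fn}.json'))
def K(c):
    h=420; f=h/2/np.tan(np.radians(c['vertical_fov'])/2)
    return np.array([[f,0,c['cx']],[0,f,c['cy']],[0,0,1.]])
def ray(c,px,z):
    p=cv2.undistortPoints(np.array(px,float).reshape(-1,1,2),K(c),np.array(c['distortion'],float)).reshape(-1,2)
    d=np.c_[p,np.ones(len(p))]@R.from_quat(c['orientation']).as_matrix().T
    e=np.array(c['eye']); return e+d*((z-e[2])/d[:,2])[:,None]
def proj(c,P):
    M=R.from_quat(c['orientation']).as_matrix().T
    rv=cv2.Rodrigues(M)[0]; t=-M@np.array(c['eye'])
    return cv2.projectPoints(np.array(P,float).reshape(-1,3),rv,t,K(c),np.array(c['distortion'],float))[0].reshape(-1,2)
def st():
    s=ctrl.get_state(); 
    for k in ['time','position','tcp_rot','force','torque','width','joint_pos']: print(k,np.round(s[k],4))
    return s
E
python3 - <<'E'
from h import *
for n in ['scene','top']:
    c=snap(n,n+'0'); print(n,c['vertical_fov'],c['eye'],c['orientation'],c['distortion'],c['cx'],c['cy'])
st()
E
```

```text
scene 47.88434665838658 [ 1.49514227 -0.07102424  0.84596643] [ 0.68129024  0.59218229 -0.28729386 -0.32035289] [-0.08045023  0.          0.          0.          0.        ] 281.52163971141925 212.21378225072326
top 45.840655844240025 [0.28170727 0.00882887 1.24146204] [ 0.7344959  -0.66925778  0.0779069  -0.0808722 ] [-0.07668026  0.          0.          0.          0.        ] 281.7833289546467 211.16864852178492
time 0.1
position [0.1485 0.6323 0.2237]
tcp_rot [ 1.151e-01  9.934e-01 -8.000e-04 -1.000e-04]
force [-0.0488  0.012   0.1132]
torque [-0.0425  0.003  -0.0219]
width 0.0938
joint_pos [-1.4058  0.6292  0.0384  1.5182 -0.027   0.9963 -0.02  ]
```

View pics/scene0.png

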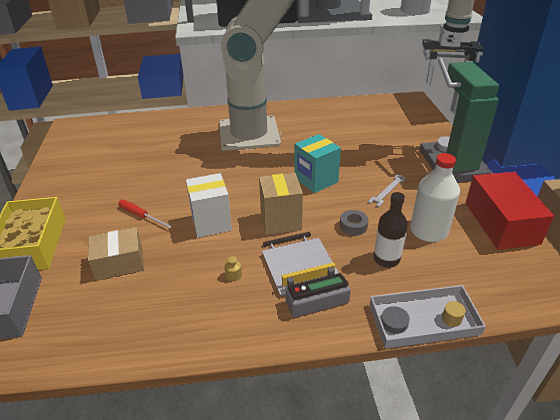

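View pics/top0.png

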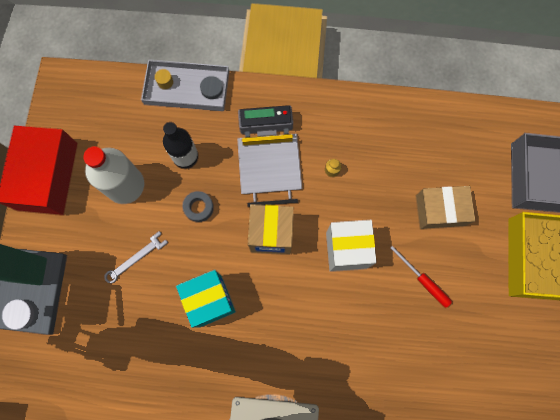

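Run:
```python
import cv2
a=cv2.imread('pics/top0.png')[90:270,190:350]; cv2.imwrite('pics/ct.png',cv2.resize(a,None,fx=3.3,fy=3.3,interpolation=cv2.INTER_CUBIC))
a=cv2.imread('pics/scene0.png')[165:320,225:365]; cv2.imwrite('pics/cs.png',cv2.resize(a,None,fx=3.8,fy=3.8,interpolation=cv2.INTER_CUBIC))
```

```text
(no output)
```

View pics/ct.png

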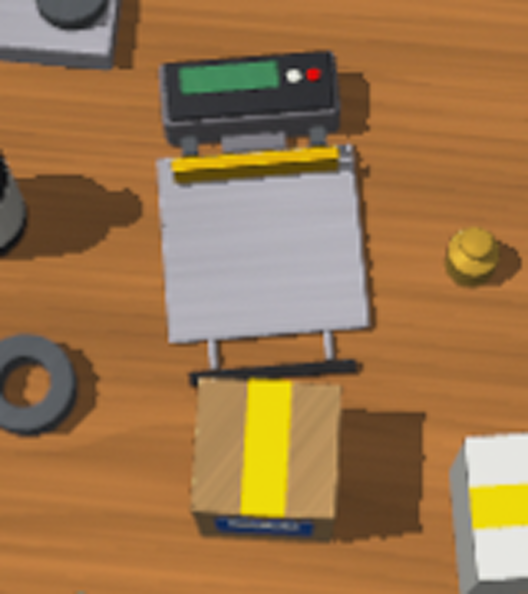

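View pics/cs.png

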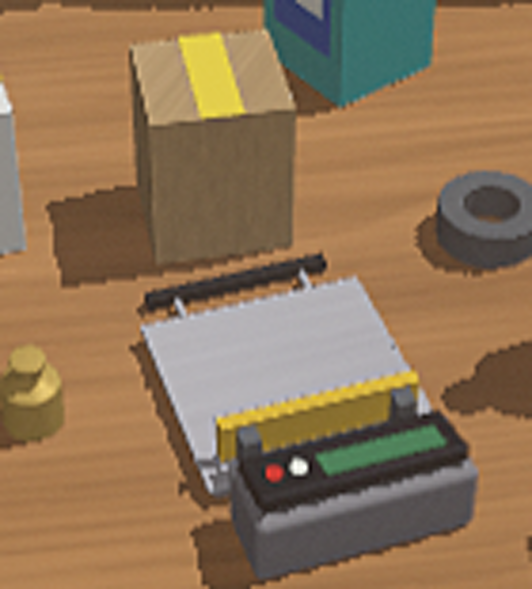

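```bash
cat > m.py <<'E'
from h import *
t=load('top0'); s=load('scene0')
T=lambda p:np.array(p)/3.3+[190,90]-0.35
S=lambda p:np.array(p)/3.8+[225,165]-0.37
def show(n,P): print(n,np.round(P[:,:2]*1000,1).tolist())
show('plate top FL FR BR BL',ray(t,T([(169,341),(369,326),(355,150),(161,160)]),.015))
show('plate scene FL FR',ray(s,S([(357,278),(143,327)]),.015))
show('carton top NL NR FR FL',ray(t,T([(193,510),(337,519),(340,384),(201,378)]),.125))
show('carton scene FL FR NL NR top',ray(s,S([(295,112),(150,127),(268,31),(131,46)]),.125))
show('carton scene foot FL FR',ray(s,S([(291,245),(157,263)]),0))
show('stop near top L R',ray(t,T([(192,383),(357,371)]),.006))
show('stop far top L R',ray(t,T([(191,374),(356,362)]),.012))
show('stop far scene L R',ray(s,S([(325,262),(147,299)]),.012))
show('rail bottom/face top',ray(t,T([(174,180),(338,165)]),.019))
show('rail top far edge',ray(t,T([(173,163),(338,149)]),.049))
show('rail top scene',ray(s,S([(417,375),(219,420)]),.049))
show('die ctr',ray(t,T([(32,383)]),.03)); show('weight',ray(t,T([(473,254)]),.03))
show('white NL FL',ray(t,T([(475,582),(465,437)]),.125))
show('disp top',ray(t,T([(160,65),(333,52),(338,108),(165,118)]),.06))
E
python3 m.py
```

```text
plate top FL FR BR BL [[599.6, 135.6], [626.1, -17.6], [770.1, 5.5], [747.2, 158.5]]
plate scene FL FR [[597.4, 137.6], [624.3, -13.1]]
carton top NL NR FR FL [[453.0, 94.5], [456.0, -4.8], [551.3, 1.5], [546.5, 98.9]]
carton scene FL FR NL NR top [[547.9, 101.0], [549.9, 3.4], [450.5, 98.1], [454.4, 0.0]]
carton scene foot FL FR [[539.7, 101.5], [544.9, 4.5]]
stop near top L R [[570.1, 115.0], [591.6, -11.5]]
stop far top L R [[575.7, 116.1], [597.2, -10.0]]
stop far scene L R [[574.5, 119.5], [594.1, -7.4]]
rail bottom/face top [[729.9, 145.9], [754.6, 17.9]]
rail top far edge [[732.7, 144.9], [756.2, 18.8]]
rail top scene [[727.8, 148.6], [747.7, 21.7]]
die ctr [[553.1, 234.3]]
weight [[687.2, -92.9]]
white NL FL [[421.4, -102.5], [521.6, -88.5]]
disp top [[808.4, 162.8], [832.0, 29.6], [785.5, 21.7], [764.7, 153.9]]
```

```bash
cat > fit.py <<'E'
from m import *
from scipy.optimize import least_squares
def w(p,P): 
    c,s_=np.cos(p[2]),np.sin(p[2]); P=np.array(P,float); return np.c_[p[0]+c*P[:,0]-s_*P[:,1],p[1]+s_*P[:,0]+c*P[:,1],P[:,2]]
W=.078
def rs(p):
    f=p[3]; out=[]
    A=w(p,[(.013,W,.015),(.013,-W,.015),(f,.065,.012),(f,-.065,.012),(f+.01,.065,.012),(f+.01,-.065,.012),(.14,.065,.019),(.14,-.065,.019)])
    out.append(proj(t,A)-T([(169,341),(369,326),(192,383),(357,371),(191,374),(356,362),(174,180),(338,165)]))
    A=w(p,[(.013,W,.015),(.013,-W,.015),(f+.01,.065,.012),(f+.01,-.065,.012)])
    out.append(proj(s,A)-S([(357,278),(143,327),(325,262),(147,299)]))
    return np.vstack(out).ravel()
a=least_squares(rs,[.6,.058,.17,-.02],loss='soft_l1',f_scale=.5)
print('scale',a.x, np.round(a.fun,1).reshape(-1,2).tolist())
def rc(p):
    A=w(p,[(-.0475,.05,.125),(-.0475,-.05,.125),(.0475,-.05,.125),(.0475,.05,.125)])
    B=w(p,[(.0475,.05,.125),(.0475,-.05,.125),(-.0475,.05,.125),(-.0475,-.05,.125),(.0475,.05,0),(.0475,-.05,0)])
    return np.vstack([proj(t,A)-T([(193,510),(337,519),(340,384),(201,378)]),proj(s,B)-S([(295,112),(150,127),(268,31),(131,46),(291,245),(157,263)])]).ravel()
b=least_squares(rc,[.5,.05,.04],loss='soft_l1',f_scale=.5)
print('carton',b.x,np.round(b.fun,1).reshape(-1,2).tolist())
show('turq top corners',ray(t,[(177,290),(216,271),(231,302),(192,324)],.125))
show('white',ray(t,[(328,224),(373,221),(376,264),(332,269)],.125))
show('jug, oil caps',ray(t,[(95,157)],.23)); show('oil',ray(t,[(170,128)],.2))
show('driver',ray(t,[(393,248),(449,305)],.0)); show('wrench',ray(t,[(160,238),(111,277)],.0)); show('basepress',ray(t,[(40,254),(64,270)],.0))
E
python3 fit.py|tail -8
```

```text
carton [0.50110752 0.04922047 0.04446709] [[-1.2, 0.6], [-0.9, -0.0], [0.0, 0.2], [-1.0, -0.0], [-0.0, -0.4], [-0.8, 0.3], [-0.3, 0.2], [-1.0, 0.4], [0.3, 1.6], [-0.9, 1.6]]
turq top corners [[335.0, 241.9], [385.6, 160.0], [320.3, 118.6], [264.3, 199.0]]
white [[516.6, -83.0], [533.3, -186.0], [434.6, -198.0], [414.3, -99.4]]
jug, oil caps [[594.8, 437.4]]
oil [[687.1, 292.2]]
driver [[496.3, -262.3], [365.5, -409.5]]
wrench [[466.7, 329.0], [356.5, 438.4]]
basepress [[395.7, 632.3], [361.8, 561.9]]
```

```bash
python3 fit.py|grep '^scale'
python3 - <<'E'
from h import *
s=ctrl.get_state()
print(R.from_quat(s['tcp_rot']).as_matrix().round(3))
E
```

```text
scale [ 0.60084119  0.05717159  0.17432188 -0.02403623] [[-0.2, -0.2], [-0.0, -0.4], [-1.1, 1.0], [-0.2, 0.6], [-1.1, -0.1], [-0.3, -0.4], [0.1, 0.9], [0.0, 1.7], [-0.3, 0.7], [-1.6, 0.9], [-0.2, 0.3], [-0.6, 1.2]]
[[-0.974  0.229 -0.   ]
 [ 0.229  0.974 -0.002]
 [-0.    -0.002 -1.   ]]
```

```bash
cat > g.py <<'E'
from h import *
SO=np.array([.6008,.0572]); YAW=.1743
def s2w(p): 
    c,s=np.cos(YAW),np.sin(YAW); return np.array([SO[0]+c*p[0]-s*p[1],SO[1]+s*p[0]+c*p[1],p[2]])
def w2s(P):
    c,s=np.cos(YAW),np.sin(YAW); d=np.array(P[:2])-SO; return np.array([c*d[0]+s*d[1],-s*d[0]+c*d[1],P[2]])
def rows(tcp,Rm,base=None):
    "row from base (pos,R) or measured to target"
    s=ctrl.get_state(); p,q=(np.array(s['position']),R.from_quat(s['tcp_rot'])) if base is None else base
    d=q.inv().apply(np.array(tcp)-p)/.04; r=np.degrees((q.inv()*Rm).as_rotvec())/5
    return np.round(np.r_[d,r],3)
def side(tilt=6):  # tool y along scale x, tool x along +lat; top leans to +lat
    M=R.from_euler('z',YAW)*R.from_matrix(np.array([[0,1,0],[1,0,0],[0,0,-1.]]))
    return R.from_euler('z',YAW)*R.from_euler('x',-tilt,degrees=True)*R.from_euler('z',-YAW)*M
def rear(tilt,yaw=0): # tool y along scale -/+y, tips lean forward
    M=np.array([[-1,0,0],[0,1,0],[0,0,-1.]])
    return R.from_euler('z',YAW+yaw)*R.from_euler('y',-tilt,degrees=True)*R.from_matrix(M)
def rear2(tilt,yaw=0):
    return rear(tilt,yaw)*R.from_euler('z',180,degrees=True)
def tcp_from_tip(tip_s,Rm): # tip centre point in scale frame -> TCP world
    return s2w(tip_s)-Rm.apply([0,0,.019])
def tip(): 
    s=ctrl.get_state(); q=R.from_quat(s['tcp_rot']); return w2s(np.array(s['position'])+q.apply([0,0,.019]))
E
python3 - <<'E'
from g import *
Rm=side(6); print(Rm.as_matrix().round(3))
print('high',rows(tcp_from_tip([-.088,.090,.38],Rm),Rm)); 
print('pre',rows(tcp_from_tip([-.088,.085,.036],Rm),Rm)); 
r=rear(35); print(r.as_matrix().round(3))
E
```

```text
[[-0.172  0.985  0.018]
 [ 0.979  0.173 -0.103]
 [-0.105 -0.    -0.995]]
high [-11.367 -10.17   -4.364   0.683  -1.05   13.347]
pre [-11.416 -10.271   4.236   0.683  -1.05   13.347]
[[-0.807 -0.173  0.565]
 [-0.142  0.985  0.099]
 [-0.574  0.    -0.819]]
```

jog_arm --steps '[[[0, 0, -1.5, 0, 0, 0, 0.28], [0, 0, -3, 0, 0, 0, 0.28], [-0.8, -0.7, -4.4, 0, 0, 1, 0.28], [-2, -1.8, -4.4, 0.1, -0.2, 2.6, 0.28], [-3.2, -2.8, -4.4, 0.2, -0.3, 4.4, 0.28], [-4.4, -3.9, -4.4, 0.3, -0.4, 6.2, 0.28], [-5.6, -5, -4.4, 0.4, -0.5, 8, 0.28], [-6.8, -6.1, -4.4, 0.5, -0.7, 9.8, 0.28]]]'

```text
time: 1.1
position: [0.3498, 0.3437, 0.4004]
tcp_rot: [0.519, 0.854, -0.025, 0.027]
force: [1.4, 0.2, -0.4]
width: 0.0603
```

Run:
```python
from g import *
st()
Rm=side(6)
print('high',rows(tcp_from_tip([-.088,.088,.38],Rm),Rm)); 
print('pre',rows(tcp_from_tip([-.088,.085,.036],Rm),Rm));
```

```text
time 1.1
position [0.3498 0.3437 0.4004]
tcp_rot [ 0.5188  0.8541 -0.0246  0.0271]
force [ 1.4025  0.1665 -0.4419]
torque [ 0.0413  0.0342 -0.007 ]
width 0.0603
joint_pos [-1.1346  0.2624  0.3412  1.6476 -0.0242  1.2824 -0.3164]
high [-6.423  0.848  0.488  0.149 -0.348  3.486]
pre [-5.876  0.946  9.07   0.149 -0.348  3.486]
```

jog_arm --steps '[[[-1.4, 0.2, 0.1, 0, -0.1, 0.8, 0.28], [-2.8, 0.4, 0.2, 0.1, -0.2, 1.6, 0.28], [-4.2, 0.6, 0.3, 0.1, -0.3, 2.4, 0.28], [-5.4, 0.8, 0.4, 0.15, -0.35, 3, 0.28], [-6.42, 0.85, 0.5, 0.15, -0.35, 3.49, 0.28], [-6.42, 0.85, 0.5, 0.15, -0.35, 3.49, 0.28], [-6.42, 0.85, 0.5, 0.15, -0.35, 3.49, 0.28]]]'

```text
time: 1.98
position: [0.4983, 0.1344, 0.398]
tcp_rot: [0.64, 0.767, -0.034, 0.039]
force: [0.0, 0.4, -0.1]
width: 0.0601
```

Run:
```python
from g import *
st(); print(tip())
Rm=side(6)
print('pre',rows(tcp_from_tip([-.088,.083,.036],Rm),Rm));
```

```text
time 1.975
position [0.4983 0.1344 0.398 ]
tcp_rot [ 0.6397  0.7669 -0.0336  0.0394]
force [ 0.0374  0.3975 -0.1296]
torque [0.0214 0.1062 0.0104]
width 0.0601
joint_pos [-0.7586  0.3123  0.5169  1.6148 -0.0517  1.2633 -0.0657]
[-0.08754886  0.09188098  0.37907404]
pre [ 6.670e-01 -3.000e-03  8.554e+00 -6.000e-03 -1.300e-02  7.000e-02]
```

jog_arm --steps '[[[0.67, 0, 1.5, 0, 0, 0, 0.28], [0.67, 0, 3, 0, 0, 0, 0.28], [0.67, 0, 4.5, 0, 0, 0, 0.28], [0.67, 0, 6, 0, 0, 0, 0.28], [0.67, 0, 7.3, 0, 0, 0, 0.28], [0.67, 0, 8.2, 0, 0, 0, 0.28], [0.67, 0, 8.55, 0, 0, 0.07, 0.28], [0.67, 0, 8.55, 0, 0, 0.07, 0.28]]]'

```text
time: 2.98
position: [0.5001, 0.1257, 0.0552]
tcp_rot: [0.642, 0.765, -0.034, 0.04]
force: [0.1, 1.5, -0.1]
width: 0.0601
```

Run:
```python
from g import *
st(); print(tip())
Rm=side(6)
for l in [.0665,.060,.058]: print(l,rows(tcp_from_tip([-.088,l,.036],Rm),Rm)); 
snap('scene','s1');snap('top','t1')
import cv2
a=cv2.imread('pics/s1.png')[130:320,200:400]; b=cv2.imread('pics/t1.png')[100:290,170:370]; cv2.imwrite('pics/c1.png',cv2.resize(np.hstack([a,b]),None,fx=2,fy=2,interpolation=cv2.INTER_CUBIC))
```

```text
time 2.975
position [0.5001 0.1257 0.0552]
tcp_rot [ 0.6419  0.765  -0.0335  0.0397]
force [ 0.131   1.4814 -0.0942]
torque [-0.0325  0.0352  0.0237]
width 0.0601
joint_pos [-0.5818  0.739   0.3216  2.0218 -0.2666  0.4382  0.0795]
[-0.08732824  0.08291327  0.03634244]
0.0665 [-0.407 -0.017  0.051 -0.004 -0.009  0.004]
0.06 [-0.568 -0.017  0.068 -0.004 -0.009  0.004]
0.058 [-0.618 -0.017  0.073 -0.004 -0.009  0.004]
```

View pics/c1.png

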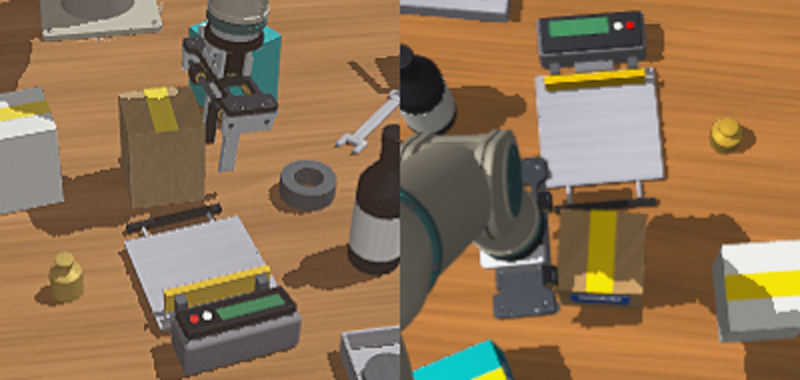

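jog_arm --steps '[[[-0.1, 0, 0.01, 0, 0, 0, 0.28], [-0.2, 0, 0.02, 0, 0, 0, 0.28], [-0.3, 0, 0.03, 0, 0, 0, 0.28], [-0.38, 0, 0.04, 0, 0, 0, 0.28], [-0.46, 0, 0.05, 0, 0, 0, 0.28], [-0.52, 0, 0.06, 0, 0, 0, 0.28], [-0.58, -0.01, 0.07, 0, 0, 0, 0.28], [-0.62, -0.01, 0.07, 0, 0, 0, 0.28]]]'

```text
time: 4.08
position: [0.503, 0.1044, 0.0558]
tcp_rot: [0.642, 0.765, -0.032, 0.037]
force: [-3.8, 9.9, 6.6]
width: 0.0601
```

Run:
```python
from g import *
st(); print(tip())
Rm=side(6)
for l in [.058]: print(l,rows(tcp_from_tip([-.088,l,.036],Rm),Rm)); 
snap('scene','s2');snap('top','t2')
import cv2
a=cv2.imread('pics/s2.png')[150:310,220:380]; b=cv2.imread('pics/t2.png')[110:270,190:350]; cv2.imwrite('pics/c2.png',cv2.resize(np.hstack([a,b]),None,fx=2.5,fy=2.5,interpolation=cv2.INTER_CUBIC))
```

```text
time 4.075
position [0.503  0.1044 0.0558]
tcp_rot [ 0.6419  0.7652 -0.0319  0.0375]
force [-3.834   9.9003  6.6209]
torque [ 2.0006  1.2132 -0.4039]
width 0.0601
joint_pos [-0.5297  0.7329  0.3086  2.0307 -0.2603  0.4276  0.1175]
[-0.08813104  0.06160052  0.03684996]
0.058 [-0.085  0.003  0.03  -0.007 -0.072  0.006]
```

View pics/c2.png

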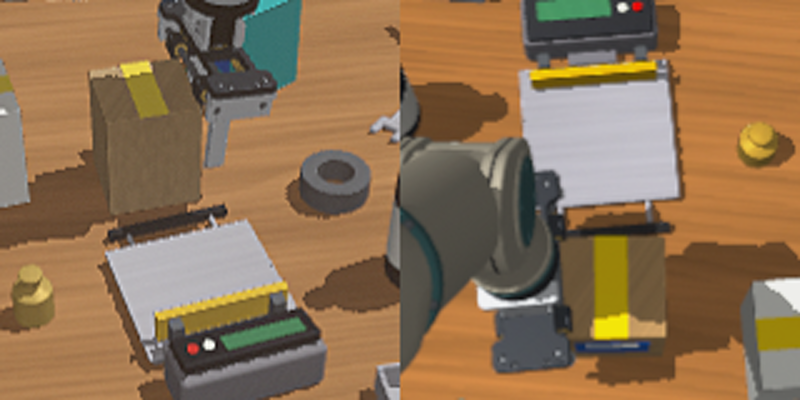

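jog_arm --steps '[[[0, 0, -0.03, 0, 0, 0, 0.28], [-0.03, 0, -0.05, 0, 0, 0, 0.28], [-0.06, 0, -0.05, 0, 0, 0, 0.28], [-0.08, 0, -0.05, 0, 0, 0, 0.28], [-0.08, 0, -0.05, 0, 0, 0, 0.28]]]'

```text
time: 4.8
position: [0.5047, 0.0968, 0.0575]
tcp_rot: [0.643, 0.764, -0.034, 0.04]
force: [-2.1, 3.6, -1.6]
width: 0.0603
```

Run:
```python
from g import *
st(); print(tip())
```

```text
time 4.8
position [0.5047 0.0968 0.0575]
tcp_rot [ 0.6426  0.7645 -0.0336  0.04  ]
force [-2.0668  3.6278 -1.5936]
torque [ 0.7872  0.4519 -0.1591]
width 0.0603
joint_pos [-0.5233  0.7308  0.3154  2.0312 -0.2542  0.4285  0.1218]
[-0.0877813   0.05369418  0.03857715]
```

jog_arm --steps '[[[0.5, 0, -0.05, 0, 0, 0, 0.28], [1, 0, -0.2, 0, 0, 0, 0.28], [1, 0, -1.7, 0, 0, 0, 0.28], [1, 0, -3.2, 0, 0, 0, 0.28], [1, 0, -4.7, 0, 0, 0, 0.28], [1, 0, -5.5, 0, 0, -1, 0.28], [1, 0, -5.5, 0, 0, -3, 0.28], [1, 0, -5.5, 0, 0, -5, 0.28]]]'

```text
time: 5.8
position: [0.4952, 0.1576, 0.2733]
tcp_rot: [0.46, 0.887, -0.041, 0.033]
force: [-0.2, 0.1, -0.4]
width: 0.0599
```

Run:
```python
from g import *
st(); print(tip())
for tl in [6]:
  Rm=rear(tl)
  for p in [(-.175,0,.25),(-.175,0,.028)]: print(tl,p,rows(tcp_from_tip(p,Rm),Rm)); 
snap('scene','s3');snap('top','t3')
import cv2
a=cv2.imread('pics/s3.png')[150:310,220:380]; b=cv2.imread('pics/t3.png')[110:270,190:350]; cv2.imwrite('pics/c3.png',cv2.resize(np.hstack([a,b]),None,fx=2.5,fy=2.5,interpolation=cv2.INTER_CUBIC))
```

```text
time 5.8
position [0.4952 0.1576 0.2733]
tcp_rot [ 0.4597  0.8865 -0.0407  0.0335]
force [-0.2413  0.0893 -0.4039]
torque [0.0448 0.0268 0.0321]
width 0.0599
joint_pos [-0.7035  0.4155  0.3877  1.8119 -0.0596  0.957   0.3038]
[-0.08646796  0.11520433  0.2544233 ]
6 (-0.175, 0, 0.25) [ -1.663  -3.283   0.41   -1.728  -0.347 -12.874]
6 (-0.175, 0, 0.028) [ -1.126  -3.053   5.929  -1.728  -0.347 -12.874]
```

View pics/c3.png

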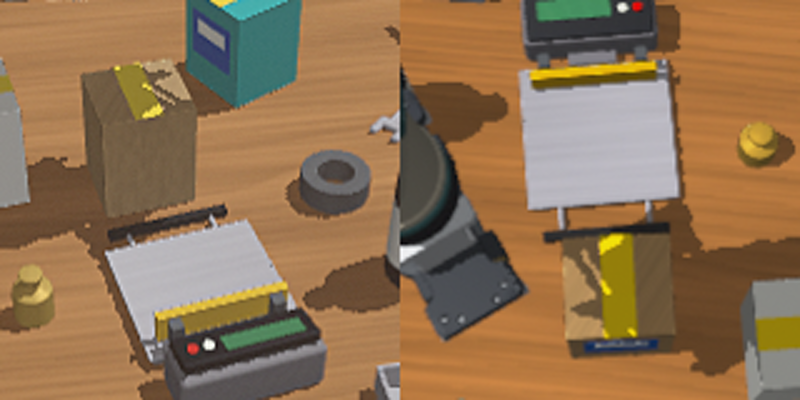

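Run:
```python
import cv2
a=cv2.imread('pics/s3.png')[165:245,245:305]; b=cv2.imread('pics/t3.png')[190:260,245:315]
a=cv2.resize(a,(420,560),interpolation=cv2.INTER_CUBIC); b=cv2.resize(b,(380,380),interpolation=cv2.INTER_CUBIC)
import numpy as np
o=np.zeros((560,800,3),np.uint8); o[:,:420]=a; o[:380,420:]=b; cv2.imwrite('pics/c3b.png',o)
```

```text
(no output)
```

View pics/c3b.png

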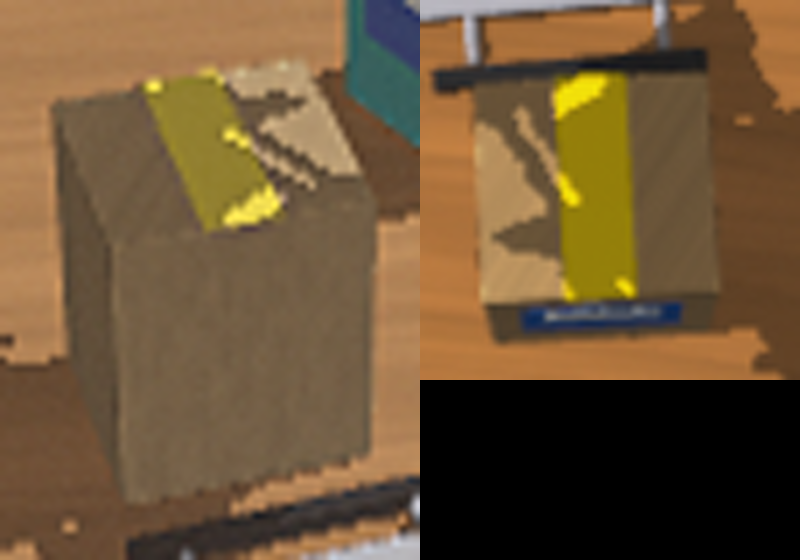

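```bash
cat > fc.py <<'E'
from g import *
from scipy.optimize import least_squares
import sys
def wf(p,P):
    c,s_=np.cos(p[2]),np.sin(p[2]); P=np.array(P,float); return np.c_[p[0]+c*P[:,0]-s_*P[:,1],p[1]+s_*P[:,0]+c*P[:,1],P[:,2]]
def carton(tn,tp,sn,sp,guess):
    t=load(tn); s=load(sn)
    def rc(p):
        A=wf(p,[(-.0475,.05,.125),(-.0475,-.05,.125),(.0475,-.05,.125),(.0475,.05,.125)])
        B=wf(p,[(.0475,.05,.125),(.0475,-.05,.125),(-.0475,.05,.125),(-.0475,-.05,.125),(.0475,.05,0),(.0475,-.05,0)])
        return np.vstack([proj(t,A)-tp,proj(s,B)-sp]).ravel()
    b=least_squares(rc,guess,loss='soft_l1',f_scale=.5)
    print('carton',b.x,np.round(b.fun,1).reshape(-1,2).tolist()); print('in scale',w2s([b.x[0],b.x[1],0]),b.x[2]-YAW)
E
python3 - <<'E'
from fc import *
tp=np.array([(481,303),(718,290),(707,72),(475,88)]);tp=(tp-[420,0])/5.43+[245,190]-.4
sp=np.array([(374,195),(117,245),(307,62),(55,104),(368,455),(130,502)])/7+[245,165]-.42
carton('t3',tp,'s3',sp,[.5,.045,.17])
E
```

```text
carton [0.5044349  0.03506452 0.14957368] [[-0.4, 0.8], [-0.1, 0.7], [-0.7, 0.3], [-1.1, -0.3], [0.3, 1.1], [-1.1, 1.0], [-0.9, -0.1], [-1.0, 0.2], [0.7, 0.9], [-1.0, 1.4]]
in scale [-0.0987437  -0.00508857  0.        ] -0.02472632114781631
```

jog_arm --steps '[[[-0.2, -0.4, 0, -0.2, 0, -2, 0.28], [-0.4, -0.8, 0.1, -0.4, -0.1, -4, 0.28], [-0.7, -1.3, 0.2, -0.7, -0.1, -6, 0.28], [-1, -1.8, 0.3, -1, -0.2, -8, 0.28], [-1.3, -2.4, 0.4, -1.3, -0.3, -10, 0.28], [-1.5, -2.9, 0.4, -1.6, -0.3, -11.5, 0.28], [-1.66, -3.3, 0.4, -1.73, -0.35, -12.87, 0.28], [-1.66, -3.3, 0.4, -1.73, -0.35, -12.87, 0.28]]]'

```text
time: 6.9
position: [0.4238, 0.0258, 0.2686]
tcp_rot: [-0.08, 0.995, 0.005, 0.051]
force: [0.3, 0.1, -0.5]
width: 0.0604
```

Run:
```python
from g import *
st(); print(tip())
for tl in [6]:
  Rm=rear(tl)
  for p in [(-.175,-.005,.1),(-.172,-.005,.028)]: print(tl,p,rows(tcp_from_tip(p,Rm),Rm));
```

```text
time 6.9
position [0.4238 0.0258 0.2686]
tcp_rot [-0.0804  0.9954  0.0045  0.0512]
force [ 0.2797  0.1158 -0.5392]
torque [0.0311 0.0542 0.01  ]
width 0.0604
joint_pos [-0.2255  0.1955  0.1227  2.1311 -0.0461  0.7143  1.6589]
[-1.77781531e-01 -2.11500752e-04  2.49675390e-01]
6 (-0.175, -0.005, 0.1) [ 0.314 -0.122  3.729 -0.006 -0.021 -0.15 ]
6 (-0.172, -0.005, 0.028) [ 0.424 -0.123  5.528 -0.006 -0.021 -0.15 ]
```

jog_arm --steps '[[[0.1, -0.12, 1, 0, 0, -0.1, 0.28], [0.2, -0.12, 2, 0, 0, -0.15, 0.28], [0.28, -0.12, 3, 0, 0, -0.15, 0.28], [0.34, -0.12, 4, 0, 0, -0.15, 0.28], [0.38, -0.12, 5, 0, 0, -0.15, 0.28], [0.42, -0.12, 5.5, 0, 0, -0.15, 0.28], [0.42, -0.12, 5.5, 0, 0, -0.15, 0.28]]]'

```text
time: 7.78
position: [0.4384, 0.0246, 0.0565]
tcp_rot: [-0.093, 0.995, 0.004, 0.042]
force: [11.2, 12.1, -1.0]
width: 0.0599
```

Run:
```python
from g import *
st(); print(tip())
for tl in [6]:
  Rm=rear(tl)
  for p in [(-.154,-.005,.028),(-.127,.0,.028)]: print(tl,p,rows(tcp_from_tip(p,Rm),Rm));
```

```text
time 7.775
position [0.4384 0.0246 0.0565]
tcp_rot [-0.0931  0.9948  0.0036  0.0421]
force [11.2106 12.1228 -1.0318]
torque [ 1.5182 -1.0425 -1.1173]
width 0.0599
joint_pos [-0.3388  0.6644  0.3274  2.3104 -1.1006  0.2331  2.7519]
[-0.16396504 -0.00396515  0.03756826]
6 (-0.154, -0.005, 0.028) [-0.218 -0.028  0.259  0.005 -0.231  0.141]
6 (-0.127, 0.0, 0.028) [-0.892  0.088  0.317  0.005 -0.231  0.141]
```

jog_arm --steps '[[[0, 0, -0.5, 0, 0, 0, 0.28], [0, 0, -1, 0, 0, 0, 0.28], [0, 0, -1.6, 0, 0, 0, 0.28], [0, 0, -2.2, 0, 0, 0, 0.28], [0, 0, -2.8, 0, 0, 0, 0.28]]]'

```text
time: 8.4
position: [0.429, 0.023, 0.1698]
tcp_rot: [-0.09, 0.995, 0.004, 0.043]
force: [0.0, -0.1, -0.6]
width: 0.0599
```

```bash
python3 - <<'E'
from g import *
st(); print(tip())
E
cat > kin.py <<'E'
from h import *
from scipy.optimize import least_squares
D=[
([-1.4058,0.6292,0.0384,1.5182,-0.027,0.9963,-0.02],[0.1485,0.6323,0.2237],[.1151,.9934,-.0008,-.0001]),
([-1.1346,0.2624,0.3412,1.6476,-0.0242,1.2824,-0.3164],[0.3498,0.3437,0.4004],[0.5188,0.8541,-0.0246,0.0271]),
([-0.7586,0.3123,0.5169,1.6148,-0.0517,1.2633,-0.0657],[0.4983,0.1344,0.398],[0.6397,0.7669,-0.0336,0.0394]),
([-0.5818,0.739,0.3216,2.0218,-0.2666,0.4382,0.0795],[0.5001,0.1257,0.0552],[0.6419,0.765,-0.0335,0.0397]),
([-0.5297,0.7329,0.3086,2.0307,-0.2603,0.4276,0.1175],[0.503,0.1044,0.0558],[0.6419,0.7652,-0.0319,0.0375]),
([-0.5233,0.7308,0.3154,2.0312,-0.2542,0.4285,0.1218],[0.5047,0.0968,0.0575],[0.6426,0.7645,-0.0336,0.04]),
([-0.7035,0.4155,0.3877,1.8119,-0.0596,0.957,0.3038],[0.4952,0.1576,0.2733],[0.4597,0.8865,-0.0407,0.0335]),
([-0.2255,0.1955,0.1227,2.1311,-0.0461,0.7143,1.6589],[0.4238,0.0258,0.2686],[-0.0804,0.9954,0.0045,0.0512]),
([-0.3388,0.6644,0.3274,2.3104,-1.1006,0.2331,2.7519],[0.4384,0.0246,0.0565],[-0.0931,0.9948,0.0036,0.0421]),
]
Rz=lambda a:R.from_euler('z',a); Ry=lambda a:R.from_euler('y',a)
def fk(q,P,sg):
    r=Rz(sg[0]*q[0]+P[0]); p=np.array([0,0,P[1]])
    r=r*Ry(q[1]+P[9]); p=p+r.apply([P[10],0,0])
    r=r*Rz(sg[1]*q[2]); p=p+r.apply([P[2],0,P[3]])
    r=r*Ry(q[3]+P[11]); p=p+r.apply([P[4],0,P[5]])
    r=r*Rz(sg[2]*q[4])*Ry(q[5]+P[12]); p=p+r.apply([P[6],0,P[7]])
    r=r*Rz(sg[3]*q[6]+P[8]); return p,r
P0=[0,.35,0,.4,0,.4,0,.25,0,0,0,0,0]
if __name__=='__main__':
  import itertools
  best=None
  for sg in itertools.product([1,-1],repeat=4):
   for off in [0,np.pi/2,np.pi]:
    def f(P):
        o=[]
        for q,p,k in D:
            a,r=fk(q,P,sg); o+=list((a-p)*5)+list((r.inv()*R.from_quat(k)).as_rotvec())
        o+=list(1e-4*np.array(P[9:]))
        return o
    x=list(P0); x[8]=off; x[0]=0
    s=least_squares(f,x,max_nfev=60)
    if best is None or s.cost<best[0]: best=(s.cost,sg,s.x); print(s.cost,sg,s.x.round(4),np.abs(s.fun).max())
  json.dump([best[1],best[2].tolist()],open('kin.json','w'))
E
python3 kin.py
```

```text
time 8.4
position [0.429  0.023  0.1698]
tcp_rot [-0.0896  0.9951  0.0041  0.0426]
force [ 0.0467 -0.1337 -0.6413]
torque [-0.0164  0.0774  0.0013]
width 0.0599
joint_pos [-0.6678  0.4866  0.7871  2.2508 -0.7144  0.5627  2.4107]
[-0.17351265 -0.00388068  0.1509051 ]
8.590976120958773 (1, 1, 1, 1) [-0.3589 -0.6818  1.5277  1.6444 -1.0861 -0.6061  0.2108 -1.401  -0.8026
  2.4099 -1.313  -2.523  -0.052 ] 2.059410602023465
7.511408483294723 (1, 1, 1, 1) [-0.3031 -1.3368  2.216   1.7448  1.123   0.7353  0.0529 -2.0549 -0.4803
  2.4211 -1.9761 -5.6223  3.0451] 2.003985461633193
6.327438809603304 (1, 1, 1, -1) [-0.4714  0.8939  1.4333  0.8679  0.3157  0.9719  0.412   0.4712 -0.2315
  1.7984 -0.62   -4.2552  2.3556] 1.4900747437551853
6.327438751737856 (1, 1, 1, -1) [-0.4714  0.894   1.4332  0.8679  0.3158  0.9719  0.412   0.4714 -0.2315
  1.7984 -0.6199 -4.2553  2.3557] 1.4900640839649226
6.327438728111314 (1, 1, 1, -1) [-0.4714  0.894   1.4332  0.868   0.3158  0.9718  0.4119  0.4713 -0.2315
  1.7985 -0.62   -4.2554  2.3558] 1.4900393885744505
6.32743862622321 (1, 1, -1, -1) [-0.4714  0.894
[... 542 characters left out ...]
 0.8405 -2.081   3.1126] 2.3022681570421355
0.0008108398050677395 (-1, 1, 1, -1) [-4.6900e-02  3.1040e-01 -1.4100e-02 -5.5340e-01 -1.1000e-03 -3.7780e-01
 -3.7000e-03  3.2750e-01  1.5264e+00 -3.1299e+00  1.7900e-02 -2.0700e-02
  3.1483e+00] 0.028306563716854072
0.0008108389418257161 (-1, 1, -1, -1) [-4.6900e-02  3.1040e-01 -1.4100e-02 -5.5340e-01  1.1000e-03  3.7780e-01
 -3.7000e-03  3.2750e-01  1.5264e+00 -3.1299e+00  1.7900e-02  3.1209e+00
  6.8000e-03] 0.028306553710307648
0.0008107412644043354 (-1, -1, -1, -1) [-4.6900e-02  3.1040e-01  1.4100e-02  5.5340e-01  1.1000e-03  3.7780e-01
 -3.7000e-03  3.2750e-01  1.5264e+00  1.1700e-02 -1.7900e-02 -2.0700e-02
  6.8000e-03] 0.028306564001189995
```

```bash
cat > ik.py <<'E'
from g import *
from kin import fk
sg,P=json.load(open('kin.json'))
LO=np.array([-3.06,-.37,-1.25,.18,-1.1,.23,-2.94]);HI=np.array([3.06,2.12,1.32,2.47,4.24,1.98,2.94])
def ik(tcp,Rm,q0,w=1e-3):
    def f(q):
        p,r=fk(q,P,sg); return np.r_[(p-tcp)*10,(r.inv()*Rm).as_rotvec()*2,w*(q-q0)]
    s=least_squares(f,np.clip(q0,LO+.01,HI-.01),bounds=(LO,HI),max_nfev=80); return s.x,np.abs(s.fun[:6]).max()
from scipy.optimize import least_squares
E
cat > scan.py <<'E'
from ik import *
rng=np.random.default_rng(0)
for nm,fn in [('rear',rear),('rear2',rear2)]:
  for tl in [-10,0,6,15,25,35,45,55]:
    Rm=fn(tl); tcp=tcp_from_tip([-.155,-.005,.026],Rm); best=[]
    for k in range(25):
        q,e=ik(tcp,Rm,rng.uniform(LO,HI))
        if e<.01: best.append((np.minimum(q-LO,HI-q).min(),q))
    best.sort(key=lambda a:-a[0]); print(nm,tl,len(best),[ (round(b[0],2),b[1].round(2).tolist()) for b in best[:2]])
E
python3 scan.py
```

```text
rear -10 11 [(np.float64(0.41), [0.22, 0.79, -0.5, 2.06, 0.62, 0.64, 1.03]), (np.float64(0.41), [0.32, 0.84, -0.65, 2.06, 0.77, 0.72, 0.89])]
rear 0 15 [(np.float64(0.26), [0.34, 0.78, -0.64, 2.21, 1.06, 0.5, 0.61]), (np.float64(0.26), [0.36, 0.79, -0.67, 2.21, 1.09, 0.52, 0.58])]
rear 6 10 [(np.float64(0.16), [0.37, 0.78, -0.66, 2.31, 1.42, 0.43, 0.26]), (np.float64(0.16), [0.46, 0.84, -0.81, 2.31, 1.47, 0.56, 0.22])]
rear 15 14 [(np.float64(0.04), [0.19, 0.71, -0.36, 2.43, 2.44, 0.29, -0.74]), (np.float64(0.03), [0.26, 0.73, -0.46, 2.44, 2.29, 0.34, -0.58])]
rear 25 0 []
rear 35 0 []
rear 45 0 []
rear 55 0 []
rear2 -10 9 [(np.float64(0.41), [0.39, 0.88, -0.78, 2.06, 0.87, 0.79, -2.36]), (np.float64(0.37), [0.14, 0.76, -0.37, 2.05, 0.49, 0.6, -1.98])]
rear2 0 13 [(np.float64(0.25), [0.47, 0.87, -0.85, 2.22, 1.21, 0.66, -2.67]), (np.float64(0.16), [-0.46, 0.74, 0.5, 2.21, -0.94, 0.42, -0.58])]
rear2 6 12 [(np.float64(0.1), [0.28, 0.74, -0.52, 2.3, 1.37, 0.33, -2.82]), (np.float64(0.05), [0.39, 0.79, -0.69, 2.31, 1.43, 0.46, -2.89])]
rear2 15 5 [(np.float64(0.04), [-0.26, 0.69, 0.24, 2.43, 3.85, 0.29, 0.94]), (np.float64(0.04), [-0.27, 0.7, 0.26, 2.43, 3.88, 0.3, 0.91])]
rear2 25 0 []
rear2 35 0 []
rear2 45 0 []
rear2 55 0 []
```

```bash
cat > sim.py <<'E'
from ik import *
def jac(q):
    p0,r0=fk(q,P,sg); J=np.zeros((6,7))
    for i in range(7):
        d=np.array(q,float); d[i]+=1e-5; p,r=fk(d,P,sg); J[:3,i]=(p-p0)/1e-5; J[3:,i]=(r*r0.inv()).as_rotvec()/1e-5
    return p0,r0,J
def follow(q,tcp,Rm,n=20,lam=1e-3,bias=0,qb=None,sc=.3):
    q=np.array(q,float); p0,r0=fk(q,P,sg); rv=(r0.inv()*Rm).as_rotvec(); tr=[]
    for k in range(1,n+1):
        pt=p0+(tcp-p0)*k/n; rt=r0*R.from_rotvec(rv*k/n)
        for it in range(2):
            p,r,J=jac(q); e=np.r_[pt-p,(rt*r.inv()).as_rotvec()]
            W=np.diag([1,1,1,sc,sc,sc]); Jw=W@J
            Ji=Jw.T@np.linalg.inv(Jw@Jw.T+lam**2*np.eye(6))
            dq=Ji@(W@e)
            if bias: dq+=bias*(np.eye(7)-Ji@Jw)@(qb-q)
            q=np.clip(q+dq,LO+.003,HI-.003)
        tr.append(q.copy())
    return q,np.abs(np.r_[p-tcp]).max(),tr
E
python3 - <<'E'
from sim import *
from kin import D
for a,b in [(0,1),(1,2),(2,3),(5,6),(6,7),(7,8)]:
    q0=D[a][0]; p,r=fk(D[b][0],P,sg)
    print(a,b,'true',np.round(D[b][0],2))
    q,e,_=follow(q0,p,r); print('   sim ',q.round(2),round(e,4))
    q,e,_=follow(q0,p,r,bias=.02,qb=np.array(D[0][0])); print('  home ',q.round(2),round(e,4))
    q,e,_=follow(q0,p,r,bias=.02,qb=(LO+HI)/2); print('   mid ',q.round(2),round(e,4))
E
```

```text
0 1 true [-1.13  0.26  0.34  1.65 -0.02  1.28 -0.32]
   sim  [-1.15  0.26  0.36  1.65 -0.03  1.28 -0.31] 0.0003
  home  [-1.15  0.26  0.36  1.65 -0.03  1.28 -0.31] 0.0003
   mid  [-0.73  0.25 -0.17  1.65  0.11  1.29 -0.45] 0.0004
1 2 true [-0.76  0.31  0.52  1.61 -0.05  1.26 -0.07]
   sim  [-0.77  0.31  0.53  1.61 -0.06  1.26 -0.06] 0.0001
  home  [-0.77  0.31  0.53  1.62 -0.06  1.26 -0.06] 0.0001
   mid  [-0.42  0.28  0.06  1.61  0.09  1.27 -0.21] 0.0001
2 3 true [-0.58  0.74  0.32  2.02 -0.27  0.44  0.08]
   sim  [-0.59  0.74  0.33  2.02 -0.28  0.44  0.09] 0.0003
  home  [-0.58  0.74  0.32  2.02 -0.27  0.44  0.08] 0.0003
   mid  [-0.37  0.72  0.02  2.02  0.21  0.43 -0.37] 0.0003
5 6 true [-0.7   0.42  0.39  1.81 -0.06  0.96  0.3 ]
   sim  [-0.66  0.41  0.33  1.81 -0.03  0.96  0.27] 0.0001
  home  [-0.67  0.41  0.34  1.81 -0.03  0.96  0.28] 0.0001
   mid  [-0.28  0.4  -0.19  1.81  0.22  0.98  0.03] 0.0001
6 7 true [-0.23  0.2   0.12  2.13 -0.05  0.71  1.66]
   sim  [-0.27  0.2   0.17  2.13 -0.06  0.71  1.68] 0.0001
  home  [-0.3   0.2   0.21  2.13 -0.07  0.72  1.69] 0.0001
   mid  [ 0.13  0.2  -0.29  2.13  0.09  0.72  1.52] 0.0001
7 8 true [-0.34  0.66  0.33  2.31 -1.1   0.23  2.75]
   sim  [-0.1   0.63  0.01  2.31 -0.15  0.23  1.81] 0.0418
  home  [-0.07  0.63 -0.04  2.31  0.09  0.23  1.58] 0.042
   mid  [ 0.04  0.64 -0.17  2.31  0.68  0.23  1.  ] 0.0258
```

```bash
cat > srch.py <<'E'
from sim import *
import sys
q0=np.array([-0.6678,0.4866,0.7871,2.2508,-0.7144,0.5627,2.4107])
rng=np.random.default_rng(int(sys.argv[1])); best=-1
def down(q):
    m=[]
    Rm=rear(3)
    for t in [(-.178,-.005,.25),(-.17,-.005,.026),(-.155,-.005,.026)]:
        q,e,tr=follow(q,tcp_from_tip(t,Rm),Rm,n=8)
        m.append(min(np.minimum(a-LO,HI-a).min() for a in tr))
        if e>.003: return -1,q
    return min(m),q
import time; t0=time.time()
while time.time()-t0<150:
    n=rng.integers(1,4); q=q0.copy(); seq=[]; ok=True
    for i in range(n):
        t=(rng.uniform(-.25,.0),rng.uniform(-.2,.2),rng.uniform(.27,.4)); tl=rng.uniform(-40,40); lt=rng.uniform(-40,40); yw=rng.uniform(-90,90)
        Rm=R.from_euler('x',lt,degrees=True)*rear(tl,np.radians(yw)); seq.append((t,tl,lt,yw))
        q,e,tr=follow(q,tcp_from_tip(t,Rm),Rm,n=12)
        if e>.003 or min(np.minimum(a-LO,HI-a).min() for a in tr)<.05: ok=False;break
    if not ok: continue
    m,qf=down(q)
    if m>best: best=m; print(round(m,3),n,[np.round(np.r_[s[0],s[1:]],2).tolist() for s in seq],q.round(2),qf.round(2),flush=True)
E
for i in 1 2 3 4; do OMP_NUM_THREADS=1 python3 srch.py $i > o$i & done; wait; tail -n 2 o?
```

```text
==> o1 <==
0.038 3 [[-0.22, 0.11, 0.28, 6.45, 12.05, 5.15], [-0.25, 0.17, 0.29, 5.83, 27.94, -27.92], [-0.14, 0.05, 0.36, -9.5, 18.26, -24.44]] [-0.66  0.43  0.97  1.72 -0.63  1.52  1.81] [-0.39  0.71  0.4   2.26 -1.03  0.31  2.65]
0.038 1 [[-0.1, 0.09, 0.32, -34.46, 9.25, -88.83]] [-0.51  0.63  1.02  1.82 -1.04  1.7   1.03] [-0.39  0.71  0.4   2.26 -1.03  0.31  2.65]

==> o2 <==
0.038 1 [[-0.16, -0.19, 0.3, 4.08, 37.4, -85.75]] [-0.04  0.7   1.06  1.67 -0.87  1.73  1.45] [-0.39  0.71  0.4   2.26 -1.03  0.31  2.65]
0.038 1 [[-0.19, -0.03, 0.29, -1.5, 9.29, -0.76]] [-0.69  0.31  0.97  1.99 -0.46  1.1   2.23] [-0.39  0.71  0.4   2.26 -1.03  0.31  2.65]

==> o3 <==
0.037 1 [[-0.01, 0.04, 0.34, 11.39, -4.62, 40.73]] [-0.7   0.42  0.75  1.65 -0.42  1.09  2.63] [-0.39  0.71  0.4   2.26 -1.03  0.31  2.66]
0.038 2 [[-0.09, 0.19, 0.3, -15.84, 8.11, 61.38], [-0.23, -0.01, 0.34, 1.62, 3.19, -29.42]] [-1.23  0.07  1.26  2.04 -0.15  1.07  1.33] [-0.39  0.71  0.4   2.26 -1.03  0.31  2.65]

==> o4 <==
0.038 3 [[-0.04, -0.11, 0.4, -18.63, 17.49, 21.25], [-0.01, 0.07, 0.33, -15.76, -15.98, -23.54], [-0.15, -0.06, 0.31, -22.41, -22.05, -32.52]] [-0.79  0.71  1.17  1.6  -0.32  1.51  1.53] [-0.39  0.71  0.4   2.26 -1.03  0.31  2.65]
0.038 1 [[-0.14, 0.18, 0.37, 26.46, -0.32, 31.83]] [-1.24 -0.02  0.82  2.12 -0.25  0.63  2.06] [-0.39  0.71  0.4   2.26 -1.03  0.31  2.65]
```

Run:
```python
from sim import *
q0=np.array([-0.6678,0.4866,0.7871,2.2508,-0.7144,0.5627,2.4107])
X=R.from_euler('z',YAW)
for z in [.027,.03]:
 for tl in [0,2,3,4]:
  for ro in [-6,0,6]:
    Rm=X*R.from_euler('x',ro,degrees=True)*X.inv()*rear(tl); q=q0; o=[]
    for s in [-.17,-.157,-.14,-.127]:
        q,e,tr=follow(q,tcp_from_tip([s,-.005,z],Rm),Rm,n=8)
        o.append((round(min(np.minimum(a-LO,HI-a).min() for a in tr),3),round(e*1000,1)))
    print(z,tl,ro,o,q.round(2))
```

```text
0.027 0 -6 [(np.float64(0.112), np.float64(0.4)), (np.float64(0.116), np.float64(0.0)), (np.float64(0.151), np.float64(0.0)), (np.float64(0.191), np.float64(0.0))] [-0.63  0.8   0.64  2.15 -0.87  0.45  2.41]
0.027 0 0 [(np.float64(0.118), np.float64(0.4)), (np.float64(0.121), np.float64(0.0)), (np.float64(0.144), np.float64(0.0)), (np.float64(0.168), np.float64(0.0))] [-0.51  0.78  0.57  2.14 -0.92  0.49  2.52]
0.027 0 6 [(np.float64(0.078), np.float64(0.3)), (np.float64(0.081), np.float64(0.0)), (np.float64(0.104), np.float64(0.0)), (np.float64(0.128), np.float64(0.0))] [-0.39  0.77  0.51  2.12 -0.96  0.56  2.62]
0.027 2 -6 [(np.float64(0.036), np.float64(0.5)), (np.float64(0.041), np.float64(0.0)), (np.float64(0.08), np.float64(0.0)), (np.float64(0.123), np.float64(0.0))] [-0.6   0.78  0.59  2.18 -0.92  0.38  2.46]
0.027 2 0 [(np.float64(0.047), np.float64(0.5)), (np.float64(0.051), np.float64(0.0)), (np.float64(0.079), np.float64(0.0)), (np.float64(0.11), np.float64(0.0))] [-0.48  0.76  0.52  2.17 -0.97  0.43  2.58]
0.027 2 6 [(np.float64(0.005), np.float64(0.3)), (np.float64(0.00
[... 3156 characters left out ...]
np.float64(0.054), np.float64(0.0))] [-0.35  0.73  0.44  2.17 -1.03  0.48  2.69]
0.03 4 -6 [(np.float64(0.003), np.float64(10.7)), (np.float64(0.004), np.float64(0.0)), (np.float64(0.013), np.float64(0.0)), (np.float64(0.062), np.float64(0.0))] [-0.58  0.76  0.55  2.21 -0.98  0.32  2.53]
0.03 4 0 [(np.float64(0.003), np.float64(2.9)), (np.float64(0.005), np.float64(0.0)), (np.float64(0.026), np.float64(0.0)), (np.float64(0.063), np.float64(0.0))] [-0.44  0.73  0.46  2.2  -1.02  0.37  2.62]
0.03 4 6 [(np.float64(0.003), np.float64(7.6)), (np.float64(0.003), np.float64(0.3)), (np.float64(0.008), np.float64(0.0)), (np.float64(0.043), np.float64(0.0))] [-0.31  0.72  0.39  2.18 -1.03  0.43  2.71]
```

Run:
```python
from g import *
Rm=rear(2)
for p in [(-.170,-.005,.15),(-.170,-.005,.031)]: print(p,rows(tcp_from_tip(p,Rm),Rm));
```

```text
(-0.17, -0.005, 0.15) [-0.11  -0.028  0.031  0.01   0.581  0.06 ]
(-0.17, -0.005, 0.031) [ 0.145 -0.03   2.995  0.01   0.581  0.06 ]
```

jog_arm --steps '[[[-0.11, -0.03, 0.03, 0, 0.58, 0.06, 0.28], [-0.05, -0.03, 0.8, 0, 0.58, 0.06, 0.28], [0.02, -0.03, 1.6, 0, 0.58, 0.06, 0.28], [0.08, -0.03, 2.2, 0, 0.58, 0.06, 0.28], [0.12, -0.03, 2.7, 0, 0.58, 0.06, 0.28], [0.145, -0.03, 3, 0, 0.58, 0.06, 0.28], [0.145, -0.03, 3, 0, 0.58, 0.06, 0.28]]]'

```text
time: 9.28
position: [0.4329, 0.0227, 0.0482]
tcp_rot: [-0.087, 0.996, 0.002, 0.017]
force: [0.2, -0.7, 0.6]
width: 0.0603
```

Run:
```python
from g import *
s=st(); print(tip(),R.from_quat(s['tcp_rot']).as_matrix()[:,2].round(4))
Rm=rear(2)
for p in [(-.170,-.005,.031),(-.155,-.005,.031),(-.130,0,.031)]: print(p,rows(tcp_from_tip(p,Rm),Rm));
```

```text
time 9.275
position [0.4329 0.0227 0.0482]
tcp_rot [-0.0873  0.996   0.0024  0.0166]
force [ 0.1881 -0.6615  0.5664]
torque [ 0.0238  0.068  -0.0499]
width 0.0603
joint_pos [-0.39    0.7034  0.4099  2.2827 -1.0322  0.3111  2.677 ]
[-0.17066411 -0.00486692  0.02921582] [ 0.0326  0.0076 -0.9994]
(-0.17, -0.005, 0.031) [-0.017 -0.002 -0.044  0.021 -0.017  0.006]
(-0.155, -0.005, 0.031) [-0.392 -0.003 -0.031  0.021 -0.017  0.006]
(-0.13, 0, 0.031) [-1.017  0.122 -0.01   0.021 -0.017  0.006]
```

jog_arm --steps '[[[-0.15, 0, -0.04, 0, 0, 0, 0.28], [-0.3, 0, -0.04, 0, 0, 0, 0.28], [-0.4, 0, -0.04, 0, 0, 0, 0.28], [-0.5, 0.02, -0.04, 0, 0, 0, 0.28], [-0.6, 0.05, -0.04, 0, 0, 0, 0.28], [-0.68, 0.07, -0.04, 0, 0, 0, 0.28], [-0.76, 0.09, -0.04, 0, 0, 0, 0.28], [-0.82, 0.1, -0.04, 0, 0, 0, 0.28]]]'

```text
time: 10.28
position: [0.462, 0.0317, 0.0514]
tcp_rot: [-0.088, 0.996, 0.003, 0.015]
force: [-3.9, -1.8, -2.9]
width: 0.06
```

Run:
```python
from g import *
s=st(); print(tip(),R.from_quat(s['tcp_rot']).as_matrix()[:,2].round(4))
Rm=rear(2)
for p in [(-.130,0,.031)]: print(p,rows(tcp_from_tip(p,Rm),Rm)); 
snap('scene','s4');snap('top','t4')
import cv2
a=cv2.imread('pics/s4.png')[150:310,220:380]; b=cv2.imread('pics/t4.png')[110:270,190:350]; cv2.imwrite('pics/c4.png',cv2.resize(np.hstack([a,b]),None,fx=2.5,fy=2.5,interpolation=cv2.INTER_CUBIC))
```

```text
time 10.275
position [0.462  0.0317 0.0514]
tcp_rot [-0.0882  0.996   0.0026  0.0151]
force [-3.8794 -1.7722 -2.9496]
torque [-0.3742  1.1489 -0.0573]
width 0.06
joint_pos [-0.4544  0.7318  0.4946  2.2036 -0.9667  0.4024  2.5917]
[-0.14056897 -0.00096149  0.03237848] [ 0.0297  0.0078 -0.9995]
(-0.13, 0, 0.031) [-0.261  0.025  0.043  0.029 -0.05   0.027]
```

View pics/c4.png

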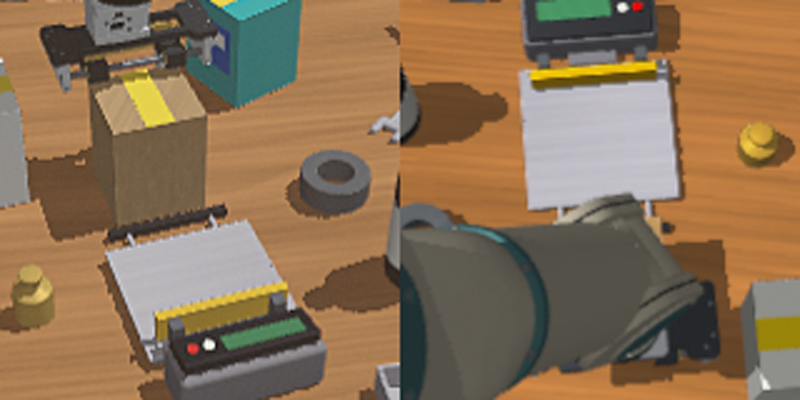

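jog_arm --steps '[[[-0.08, 0.005, 0.02, 0, 0, 0, 0.28], [-0.12, 0.01, 0.03, 0, 0, 0, 0.28], [-0.16, 0.015, 0.03, 0, 0, 0, 0.28], [-0.2, 0.02, 0.03, 0, 0, 0, 0.28], [-0.23, 0.02, 0.03, 0, 0, 0, 0.28], [-0.26, 0.02, 0.03, 0, 0, 0, 0.28], [-0.28, 0.02, 0.03, 0, 0, 0, 0.28]]]'

```text
time: 11.25
position: [0.4749, 0.0353, 0.0508]
tcp_rot: [-0.089, 0.996, 0.003, 0.017]
force: [-4.6, -0.4, -2.5]
width: 0.06
```

Run:
```python
from g import *
s=st(); print(tip()); snap('scene','s5')
```

```text
time 11.25
position [0.4749 0.0353 0.0508]
tcp_rot [-0.0889  0.9959  0.0029  0.0168]
force [-4.559  -0.4128 -2.5086]
torque [-0.1582  1.2474 -0.0105]
width 0.06
joint_pos [-0.466   0.7444  0.5097  2.1728 -0.954   0.425   2.5704]
[-0.12715197  0.00030072  0.03181527]
```

jog_arm --steps '[[[-0.02, 0, 0, 0, 0, 0, 0.28], [-0.04, 0, 0, 0, 0, 0, 0.28], [-0.05, 0, 0, 0, 0, 0, 0.28]]]'

```text
time: 11.68
position: [0.4751, 0.0353, 0.0507]
tcp_rot: [-0.089, 0.996, 0.003, 0.015]
force: [-8.1, -1.6, -1.1]
width: 0.0603
```

Run:
```python
from g import *
s=st(); print(tip())
```

```text
time 11.675
position [0.4751 0.0353 0.0507]
tcp_rot [-0.0887  0.9959  0.0031  0.0154]
force [-8.0782 -1.6024 -1.063 ]
torque [-0.3276  1.888   0.0581]
width 0.0603
joint_pos [-0.4678  0.7463  0.5135  2.1698 -0.9502  0.4306  2.5664]
[-0.12699465  0.00029772  0.03169341]
```

jog_arm --steps '[[[-0.02, 0, 0, 0, 0, 0, 0.28], [-0.03, 0, 0, 0, 0, 0, 0.28], [-0.03, 0, 0, 0, 0, 0, 0.28]]]'

```text
time: 12.05
position: [0.4752, 0.0353, 0.0507]
tcp_rot: [-0.089, 0.996, 0.003, 0.015]
force: [-9.2, -0.5, 1.2]
width: 0.06
```

Run:
```python
from g import *
s=st(); print(tip()); snap('scene','s6')
import cv2
a=cv2.imread('pics/s6.png')[165:255,245:325]; cv2.imwrite('pics/c6.png',cv2.resize(a,None,fx=6.5,fy=6.5,interpolation=cv2.INTER_CUBIC))
```

```text
time 12.05
position [0.4752 0.0353 0.0507]
tcp_rot [-0.0886  0.996   0.0032  0.0146]
force [-9.2108 -0.4764  1.2098]
torque [-0.4302  2.2669  0.0606]
width 0.06
joint_pos [-0.469   0.7474  0.5158  2.1681 -0.9478  0.434   2.5639]
[-0.12691876  0.00032118  0.03168833]
```

View pics/c6.png

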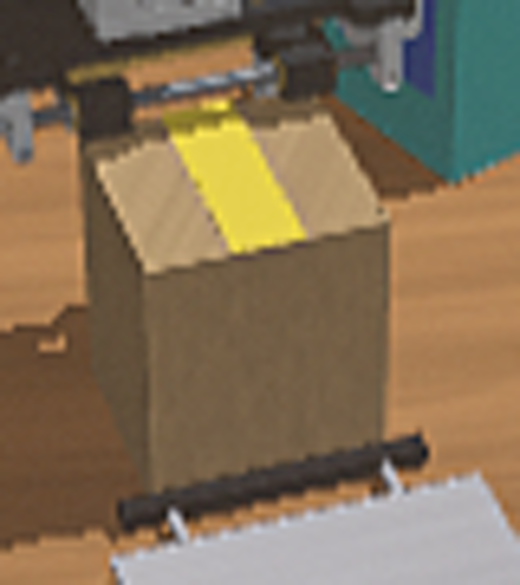

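jog_arm --steps '[[[-0.02, 0, 0, 0, 0, 0, 0.28], [-0.035, 0, 0, 0, 0, 0, 0.28], [-0.035, 0, 0, 0, 0, 0, 0.28], [-0.035, 0, 0, 0, 0, 0, 0.28]]]'

```text
time: 12.6
position: [0.4754, 0.0354, 0.0507]
tcp_rot: [-0.089, 0.996, 0.003, 0.014]
force: [-12.2, -2.2, 3.9]
width: 0.0601
```

Run:
```python
from g import *
s=st(); print(tip());
```

```text
time 12.6
position [0.4754 0.0354 0.0507]
tcp_rot [-0.0885  0.996   0.0033  0.0137]
force [-12.1813  -2.2313   3.8873]
torque [-0.6618  2.7782  0.0792]
width 0.0601
joint_pos [-0.4704  0.7485  0.5185  2.166  -0.9451  0.438   2.5611]
[-0.1267908   0.00034203  0.03170269]
```

jog_arm --steps '[[[0, 0, 0, 0, 0, 0, 0.28], [0, 0, 0, 0, 0, 0, 0.28], [0, 0, 0, 0, 0, 0, 0.28], [0, 0, 0, 0, 0, 0, 0.28], [0, 0, 0, 0, 0, 0, 0.28]]]'

```text
time: 13.22
position: [0.4754, 0.0354, 0.0507]
tcp_rot: [-0.089, 0.996, 0.003, 0.014]
force: [-11.1, -2.1, 4.0]
width: 0.0602
```

Run:
```python
from g import *
s=st(); print(tip());
```

```text
time 13.225
position [0.4754 0.0354 0.0507]
tcp_rot [-0.0885  0.996   0.0033  0.0137]
force [-11.1029  -2.1289   4.0047]
torque [-0.6368  2.7812  0.0788]
width 0.0602
joint_pos [-0.4703  0.7486  0.5185  2.166  -0.9451  0.438   2.5611]
[-0.12679366  0.0003463   0.03167589]
```

jog_arm --steps '[[[0.15, 0, 0, 0, 0, 0, 0.28], [0.45, 0, 0, 0, 0, 0, 0.28], [0.45, 0, -0.6, 0, 0, 0, 0.28], [0.45, 0, -1.3, 0, 0, 0, 0.28], [0.45, 0, -1.83, 0, 0, 0, 0.28], [0.45, 0, -1.83, 0, 0, 0, 0.28]]]'

```text
time: 13.98
position: [0.4613, 0.0321, 0.125]
tcp_rot: [-0.089, 0.996, 0.003, 0.02]
force: [-0.3, -0.1, 0.6]
width: 0.0604
```

Run:
```python
from sim import *
s=st(); print(tip()); snap('scene','s7')
Rm=rear(2); e=np.array([-.0238,.012])
print('pre',rows(tcp_from_tip([-.130,0,.105],Rm),Rm))
q=np.array(s['joint_pos'])
for ph in range(0,71,5):
    f=np.radians(ph); p=e+[-.095*np.cos(f)+.093*np.sin(f)-.008, .093*np.cos(f)+.095*np.sin(f)]
    q,er,tr=follow(q,tcp_from_tip([p[0],0,p[1]],Rm),Rm,n=4)
    print(ph,p.round(4),rows(tcp_from_tip([p[0],0,p[1]],Rm),Rm)[[0,1,2]],round(er*1e3,1),np.minimum(q-LO,HI-q).min().round(2))
import cv2
a=cv2.imread('pics/s7.png')[165:255,245:325]; cv2.imwrite('pics/c7.png',cv2.resize(a,None,fx=6.5,fy=6.5,interpolation=cv2.INTER_CUBIC))
```

```text
time 13.975
position [0.4613 0.0321 0.125 ]
tcp_rot [-0.0888  0.9959  0.0027  0.0197]
force [-0.3394 -0.145   0.5559]
torque [ 0.0594  0.0381 -0.0375]
width 0.0604
joint_pos [-0.5962  0.6203  0.7014  2.1716 -0.7847  0.5734  2.4368]
[-0.14098216 -0.0005215   0.10601406]
pre [-0.296  0.006  0.014  0.028  0.03   0.041]
0 [-0.1268  0.105 ] [-0.376  0.006  0.017] 0.0 0.33
5 [-0.1183  0.1129] [-0.595  0.005 -0.173] 0.0 0.35
10 [-0.1092  0.1201] [-0.829  0.005 -0.343] 0.0 0.37
15 [-0.0995  0.1264] [-1.078  0.004 -0.492] 0.0 0.38
20 [-0.0893  0.1319] [-1.339  0.004 -0.619] 0.0 0.39
25 [-0.0786  0.1364] [-1.609  0.003 -0.723] 0.0 0.4
30 [-0.0676  0.14  ] [-1.888  0.002 -0.803] 0.0 0.41
35 [-0.0563  0.1427] [-2.173e+00  1.000e-03 -8.580e-01] 0.0 0.42
40 [-0.0448  0.1443] [-2.461  0.    -0.888] 0.0 0.42
45 [-0.0332  0.1449] [-2.751e+00 -1.000e-03 -8.930e-01] 0.0 0.42
50 [-0.0216  0.1446] [-3.04e+00 -2.00e-03 -8.72e-01] 0.0 0.42
55 [-0.0101  0.1432] [-3.327e+00 -3.000e-03 -8.270e-01] 0.0 0.42
60 [0.0012 0.1408] [-3.608 -0.004 -0.757] 0.0 0.42
65 [0.0123 0.1374] [-3.882 -0.005 -0.662] 0.0 0.41
70 [0.0231 0.1331] [-4.147 -0.006 -0.544] 0.0 0.41
```

View pics/c7.png

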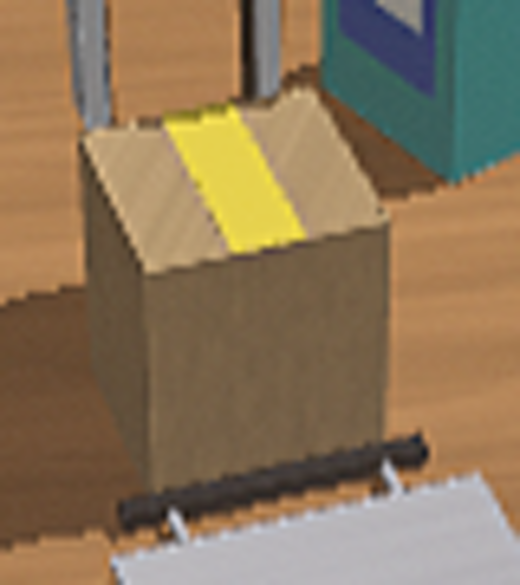

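jog_arm --steps '[[[-0.2, 0, 0.01, 0, 0, 0, 0.28], [-0.36, 0, 0.02, 0, 0, 0, 0.28], [-0.43, 0, -0.01, 0, 0, 0, 0.28], [-0.52, 0, -0.08, 0, 0, 0, 0.28], [-0.62, 0, -0.17, 0, 0, 0, 0.28], [-0.74, 0, -0.26, 0, 0, 0, 0.28], [-0.86, 0, -0.34, 0, 0, 0, 0.28]]]'

```text
time: 14.9
position: [0.4929, 0.038, 0.1388]
tcp_rot: [-0.089, 0.996, 0.003, 0.017]
force: [-1.8, -0.8, -0.1]
width: 0.06
```

Run:
```python
from g import *
s=st(); print(tip()); snap('scene','s8')
import cv2
a=cv2.imread('pics/s8.png')[165:255,245:325]; cv2.imwrite('pics/c8.png',cv2.resize(a,None,fx=6.5,fy=6.5,interpolation=cv2.INTER_CUBIC))
```

```text
time 14.9
position [0.4929 0.038  0.1388]
tcp_rot [-0.0886  0.9959  0.0028  0.017 ]
force [-1.7852 -0.7959 -0.1461]
torque [-0.0286  0.762   0.038 ]
width 0.06
joint_pos [-0.6184  0.6424  0.745   2.0747 -0.7352  0.6659  2.3692]
[-0.10889642 -0.00013013  0.11980373]
```

View pics/c8.png

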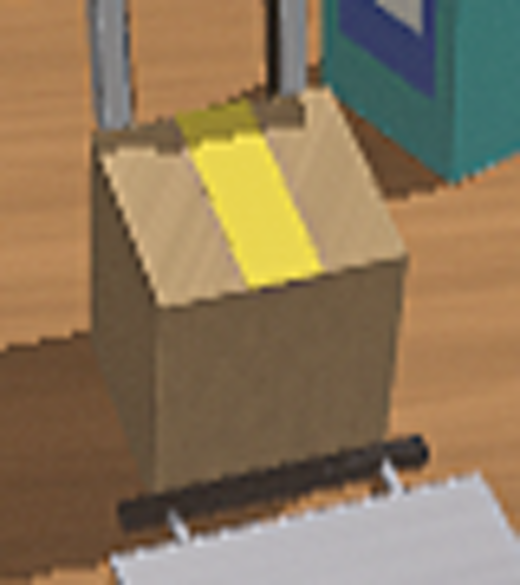

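jog_arm --steps '[[[-0.2, 0, -0.13, 0, 0, 0, 0.28], [-0.4, 0, -0.24, 0, 0, 0, 0.28], [-0.62, 0, -0.33, 0, 0, 0, 0.28], [-0.83, 0, -0.41, 0, 0, 0, 0.28], [-1.06, 0, -0.47, 0, 0, 0, 0.28], [-1.28, 0, -0.52, 0, 0, 0, 0.28], [-1.51, 0, -0.55, 0, 0, 0, 0.28], [-1.75, 0, -0.56, 0, 0, 0, 0.28]]]'

```text
time: 15.95
position: [0.5619, 0.0501, 0.1634]
tcp_rot: [-0.089, 0.996, 0.003, 0.017]
force: [0.6, -0.4, -0.3]
width: 0.06
```

Run:
```python
from g import *
s=st(); print(tip()); snap('scene','s9')
import cv2
a=cv2.imread('pics/s9.png')[165:275,245:345]; cv2.imwrite('pics/c9.png',cv2.resize(a,None,fx=5,fy=5,interpolation=cv2.INTER_CUBIC))
```

```text
time 15.95
position [0.5619 0.0501 0.1634]
tcp_rot [-0.0886  0.9959  0.0026  0.0174]
force [ 0.646  -0.4153 -0.3372]
torque [-0.0086 -0.0142 -0.0134]
width 0.06
joint_pos [-0.6209  0.6969  0.7866  1.8723 -0.6823  0.8235  2.2696]
[-0.03888414 -0.00016008  0.14437642]
```

View pics/c9.png

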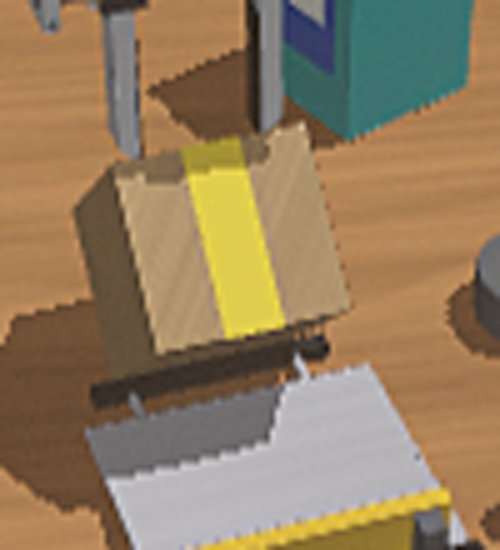

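jog_arm --steps '[[[-0.14, 0, 0, 0, 0, 0, 0.28], [-0.28, 0, 0.01, 0, 0, 0, 0.28], [-0.4, 0, 0.02, 0, 0, 0, 0.28], [-0.52, 0, 0.03, 0, 0, 0, 0.28], [-0.63, 0, 0.05, 0, 0, 0, 0.28], [-0.74, 0, 0.06, 0, 0, 0, 0.28]]]'

```text
time: 16.75
position: [0.5903, 0.0553, 0.1617]
tcp_rot: [-0.089, 0.996, 0.003, 0.017]
force: [0.3, 0.4, 0.6]
width: 0.06
```

Run:
```python
from g import *
s=st(); print(tip()); snap('scene','s10')
import cv2
a=cv2.imread('pics/s10.png')[165:275,245:345]; cv2.imwrite('pics/c10.png',cv2.resize(a,None,fx=5,fy=5,interpolation=cv2.INTER_CUBIC))
```

```text
time 16.75
position [0.5903 0.0553 0.1617]
tcp_rot [-0.0885  0.9959  0.0027  0.017 ]
force [0.3249 0.3934 0.5937]
torque [ 0.0044  0.0339 -0.0178]
width 0.06
joint_pos [-0.6045  0.7355  0.7818  1.7941 -0.6831  0.8657  2.2457]
[-1.00006766e-02  2.03739393e-06  1.42750255e-01]
```

View pics/c10.png

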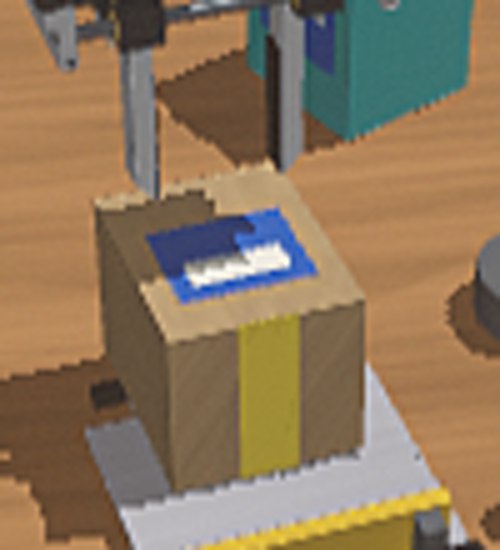

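jog_arm --steps '[[[0, 0, -0.5, 0, 0, 0, 0.28], [0.8, 0, -0.6, 0, 0, 0, 0.28], [1.8, 0, -0.6, 0, 0, 0, 0.28], [2.6, 0, -0.6, 0, 0, 0, 0.28], [2.6, 0, -0.6, 0, 0, 0, 0.28]]]'

```text
time: 17.42
position: [0.4851, 0.0365, 0.1834]
tcp_rot: [-0.088, 0.996, 0.004, 0.017]
force: [-0.2, 0.0, 0.6]
width: 0.0602
```

Run:
```python
from g import *
s=st(); print(tip()); snap('scene','s11'); snap('top','t11')
import cv2
a=cv2.imread('pics/s11.png')[185:275,245:325]; b=cv2.imread('pics/t11.png')[120:250,225:315]
o=np.zeros((600,800,3),np.uint8); o[:450,:400]=cv2.resize(a,(400,450),interpolation=cv2.INTER_CUBIC); o[:578,400:]=cv2.resize(b,(400,578),interpolation=cv2.INTER_CUBIC); cv2.imwrite('pics/c11.png',o)
```

```text
time 17.425
position [0.4851 0.0365 0.1834]
tcp_rot [-0.0877  0.996   0.0036  0.0169]
force [-0.2413  0.0347  0.6393]
torque [ 0.0171 -0.0045 -0.0189]
width 0.0602
joint_pos [-0.6821  0.5732  0.8324  2.053  -0.646   0.7539  2.2979]
[-0.11688474 -0.00025562  0.16444849]
```

View pics/c11.png

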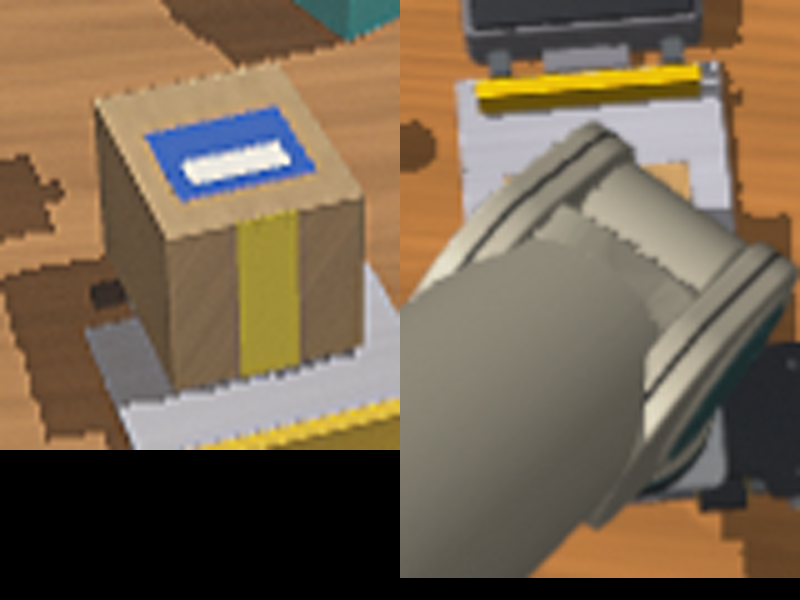

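Run:
```python
from g import *
s=load('s11')
f=lambda P,z:[w2s(p).round(4).tolist() for p in ray(s,np.array(P)/5+[245,185]-.4,z)]
print('top rail -,+ ; under -,+',f([(165,240),(363,198),(95,102),(283,66)],.110)); print('bottom',f([(176,391),(362,350)],.015))
s0=load('s11'); print('plate ref FR?', f([(87,327)],.015))
from sim import *
q=np.array(ctrl.get_state()['joint_pos'])
for tl in [2,6]:
  Rm=rear(tl); print('rows',tl,rows(tcp_from_tip([-.075,0,.16],Rm),Rm),rows(tcp_from_tip([-.075,0,.045],Rm),Rm))
  qq=q
  for t in [(-.075,0,.16),(-.075,0,.045),(-.04,0,.045),(.007,0,.045)]:
    qq,e,tr=follow(qq,tcp_from_tip(t,Rm),Rm,n=10); print(e,qq.round(2),min(np.minimum(a-LO,HI-a).min() for a in tr).round(2))
```

```text
top rail -,+ ; under -,+ [[0.0602, -0.0461, 0.11], [0.0613, 0.0529, 0.11], [-0.0512, -0.0484, 0.11], [-0.0492, 0.0514, 0.11]]
bottom [[0.0662, -0.044, 0.015], [0.0681, 0.0534, 0.015]]
plate ref FR? [[0.0083, -0.0733, 0.015]]
rows 2 [-0.966  0.007  0.146  0.032  0.023  0.036] [-8.600e-01 -1.000e-03  3.019e+00  3.200e-02  2.300e-02  3.600e-02]
1.325911926348261e-05 [-0.68  0.63  0.82  1.95 -0.66  0.81  2.24] 0.43
0.00019680137237376716 [-0.55  0.78  0.62  2.03 -0.87  0.58  2.43] 0.23
1.176911555422766e-05 [-0.56  0.82  0.65  1.93 -0.84  0.64  2.37] 0.23
2.2543429074040056e-05 [-0.56  0.88  0.67  1.8  -0.81  0.73  2.3 ] 0.26
rows 6 [-0.933  0.007  0.147  0.033 -0.777  0.035] [-8.27e-01 -1.00e-03  3.02e+00  3.30e-02 -7.77e-01  3.50e-02]
6.813644324421553e-06 [-0.68  0.59  0.8   2.01 -0.71  0.71  2.3 ] 0.39
0.00024661868508968343 [-0.51  0.75  0.55  2.09 -0.97  0.46  2.53] 0.13
1.2810265826668221e-05 [-0.53  0.79  0.59  2.   -0.93  0.53  2.46] 0.14
2.3224302113322715e-05 [-0.54  0.84  0.63  1.87 -0.88  0.62  2.38] 0.18
```

jog_arm --steps '[[[-0.5, 0, 0.1, 0, -0.3, 0, 0.28], [-0.6, 0, 1, 0, -0.5, 0.03, 0.28], [-0.6, 0, 2, 0, -0.5, 0.03, 0.28], [-0.6, 0, 3, 0, -0.5, 0.03, 0.28], [-0.6, 0, 3, 0, -0.5, 0.03, 0.28]]]'

```text
time: 18.15
position: [0.5145, 0.0419, 0.0608]
tcp_rot: [-0.087, 0.996, 0.005, 0.037]
force: [-0.4, -1.0, -0.4]
width: 0.0604
```

Run:
```python
from g import *
s=st(); print(tip()); 
Rm=rear(4.5)
for p in [(-.06,0,.045),(-.01,0,.045),(0.,0,.045)]: print(p,rows(tcp_from_tip(p,Rm),Rm))
```

```text
time 18.15
position [0.5145 0.0419 0.0608]
tcp_rot [-0.0869  0.9955  0.0048  0.037 ]
force [-0.384  -1.0133 -0.3694]
torque [-0.0024  0.0864  0.0197]
width 0.0604
joint_pos [-0.4847  0.7509  0.5426  2.1023 -0.9423  0.4633  2.5355]
[-8.62237432e-02 -6.80861006e-06  4.18508508e-02]
(-0.06, 0, 0.045) [-0.658  0.002 -0.03   0.036 -0.045 -0.004]
(-0.01, 0, 0.045) [-1.904  0.002  0.064  0.036 -0.045 -0.004]
(0.0, 0, 0.045) [-2.154e+00  2.000e-03  8.200e-02  3.600e-02 -4.500e-02 -4.000e-03]
```

jog_arm --steps '[[[-0.2, 0, -0.03, 0.03, 0, 0, 0.28], [-0.35, 0, -0.04, 0.03, 0, 0, 0.28], [-0.5, 0, -0.04, 0.03, 0, 0, 0.28], [-0.6, 0, -0.03, 0.03, 0, 0, 0.28], [-0.7, 0, -0.02, 0.03, 0, 0, 0.28], [-0.8, 0, -0.02, 0.03, 0, 0, 0.28], [-0.9, 0, -0.01, 0.03, 0, 0, 0.28]]]'

```text
time: 19.02
position: [0.5424, 0.0477, 0.0653]
tcp_rot: [-0.087, 0.996, 0.005, 0.032]
force: [-15.0, -2.8, 11.2]
width: 0.0599
```

Run:
```python
from g import *
s=st(); print(tip()); 
snap('scene','s12')
import cv2
a=cv2.imread('pics/s12.png')[175:295,245:365]; cv2.imwrite('pics/c12.png',cv2.resize(a,None,fx=4.5,fy=4.5,interpolation=cv2.INTER_CUBIC))
```

```text
time 19.025
position [0.5424 0.0477 0.0653]
tcp_rot [-0.0868  0.9957  0.0048  0.0323]
force [-15.0373  -2.8254  11.2277]
torque [-0.5522  3.4098  0.0413]
width 0.0599
joint_pos [-0.5143  0.7823  0.5972  2.0169 -0.8915  0.5484  2.4647]
[-0.05796604  0.00081601  0.04636674]
```

View pics/c12.png

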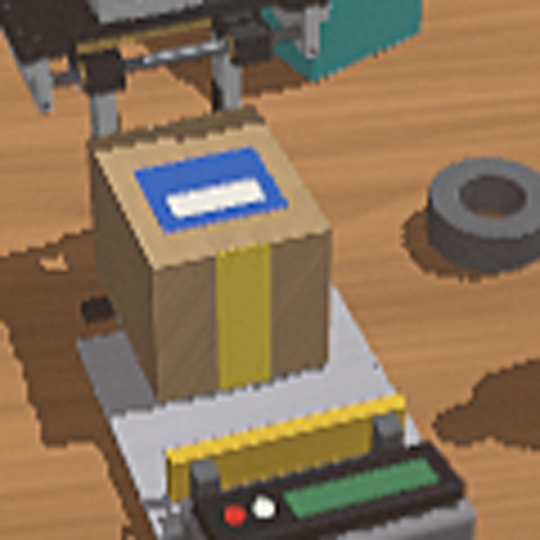

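jog_arm --steps '[[[0.08, 0, -0.06, 0, 0, 0, 0.28], [0.1, 0, -0.12, 0, 0, 0, 0.28]]]'

```text
time: 19.32
position: [0.5449, 0.0475, 0.0707]
tcp_rot: [-0.087, 0.995, 0.003, 0.038]
force: [-1.3, -1.0, -1.2]
width: 0.0603
```

Run:
```python
from g import *
s=st(); print(tip());
```

```text
time 19.325
position [0.5449 0.0475 0.0707]
tcp_rot [-0.0871  0.9955  0.0034  0.0383]
force [-1.2805 -0.9733 -1.2232]
torque [-0.1085  0.511   0.0253]
width 0.0603
joint_pos [-0.5189  0.7721  0.6013  2.0193 -0.8909  0.5426  2.4643]
[-0.0552279   0.00014646  0.05173663]
```

jog_arm --steps '[[[-0.06, 0, -0.02, 0, 0, 0, 0.28], [-0.12, 0, -0.04, 0, 0, 0, 0.28], [-0.18, 0, -0.06, 0, 0, 0, 0.28], [-0.24, 0, -0.08, 0, 0, 0, 0.28]]]'

```text
time: 19.82
position: [0.5547, 0.0492, 0.0746]
tcp_rot: [-0.087, 0.995, 0.003, 0.039]
force: [-3.3, -0.4, -3.5]
width: 0.0603
```

Run:
```python
from g import *
s=st(); print(tip());
```

```text
time 19.825
position [0.5547 0.0492 0.0746]
tcp_rot [-0.0872  0.9954  0.0034  0.0385]
force [-3.2502 -0.3593 -3.4985]
torque [-0.1423  1.0598  0.041 ]
width 0.0603
joint_pos [-0.5267  0.778   0.6177  1.9917 -0.8752  0.5688  2.4428]
[-0.04531578  0.00010988  0.05565578]
```

jog_arm --steps '[[[-0.08, 0, 0, 0, 0, 0, 0.28], [-0.16, 0, 0, 0, 0, 0, 0.28], [-0.24, 0, 0, 0, 0, 0, 0.28], [-0.32, 0, 0, 0, 0, 0, 0.28], [-0.4, 0, 0, 0, 0, 0, 0.28]]]'

```text
time: 20.45
position: [0.5707, 0.0519, 0.076]
tcp_rot: [-0.087, 0.995, 0.003, 0.039]
force: [-3.6, -1.1, -3.0]
width: 0.0602
```

Run:
```python
from g import *
s=st(); print(tip()); 
snap('scene','s13')
import cv2
a=cv2.imread('pics/s13.png')[175:295,245:365]; cv2.imwrite('pics/c13.png',cv2.resize(a,None,fx=4.5,fy=4.5,interpolation=cv2.INTER_CUBIC))
```

```text
time 20.45
position [0.5707 0.0519 0.076 ]
tcp_rot [-0.0871  0.9954  0.0033  0.0388]
force [-3.5601 -1.0696 -2.9552]
torque [-0.1738  1.075  -0.0087]
width 0.0602
joint_pos [-0.5313  0.7946  0.6324  1.9479 -0.8606  0.6009  2.4165]
[-2.91133039e-02 -3.73198324e-05  5.70319456e-02]
```

View pics/c13.png

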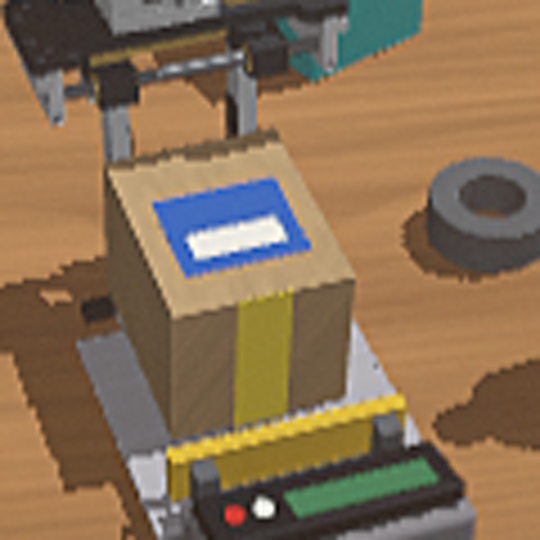

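Run:
```python
from g import *
s=load('s13')
f=lambda P,z:[(w2s(p)*1000).round(1).tolist() for p in ray(s,np.array(P)/4.5+[245,175]-.4,z)]
print('carton bottom -,+',f([(172,434),(346,396)],.015)); print('top rail -,+',f([(172,322),(354,277)],.110))
print('top under -,+',f([(106,170),(281,135)],.11))
print('rail top near-cam edge -,+',f([(167,455),(405,400)],.049)); print('rail other',f([(188,500),(375,447)],.019))
print('plate corner FR',f([(79,344)],.015))
b=proj(s,[s2w((.013,-.078,.015)),s2w((.013,.078,.015)),s2w((.14,-.065,.049)),s2w((.14,.065,.049))]); print(((b-[245,175]+.4)*4.5).round(0))
```

```text
carton bottom -,+ [[95.3, -45.5, 15.0], [98.0, 53.7, 15.0]]
top rail -,+ [[108.3, -48.7, 110.0], [105.7, 50.9, 110.0]]
top under -,+ [[-19.2, -45.9, 110.0], [-17.9, 55.9, 110.0]]
rail top near-cam edge -,+ [[139.8, -62.1, 49.0], [141.7, 68.3, 49.0]]
rail other [[146.5, -53.2, 19.0], [142.1, 52.8, 19.0]]
plate corner FR [[12.2, -73.9, 15.0]]
[[ 72. 347.]
 [332. 288.]
 [162. 457.]
 [398. 399.]]
```

jog_arm --steps '[[[-0.08, 0, 0, 0, 0, 0, 0.28], [-0.16, 0, 0, 0, 0, 0, 0.28], [-0.24, 0, 0, 0, 0, 0, 0.28], [-0.32, 0, 0.01, 0, 0, 0, 0.28], [-0.4, 0, 0.02, 0, 0, 0, 0.28], [-0.48, 0, 0.03, 0, 0, 0, 0.28], [-0.55, 0, 0.04, 0, 0, 0, 0.28]]]'

```text
time: 21.38
position: [0.5924, 0.0557, 0.0761]
tcp_rot: [-0.087, 0.995, 0.003, 0.039]
force: [-4.6, -1.0, -2.2]
width: 0.0601
```

Run:
```python
from g import *
s=st(); print(tip());
```

```text
time 21.375
position [0.5924 0.0557 0.0761]
tcp_rot [-0.0872  0.9954  0.0034  0.0388]
force [-4.5551 -1.0098 -2.1765]
torque [-0.1352  1.1196  0.0087]
width 0.0601
joint_pos [-0.5334  0.82    0.6469  1.8875 -0.845   0.6413  2.384 ]
[-7.01226273e-03  7.84211392e-07  5.71444784e-02]
```

jog_arm --steps '[[[-0.05, 0, 0.01, 0, 0, 0, 0.28], [-0.1, 0, 0.01, 0, 0, 0, 0.28], [-0.15, 0, 0.01, 0, 0, 0, 0.28], [-0.19, 0, 0.02, 0, 0, 0, 0.28], [-0.23, 0, 0.02, 0, 0, 0, 0.28]]]'

```text
time: 22.0
position: [0.6014, 0.0573, 0.076]
tcp_rot: [-0.087, 0.995, 0.003, 0.039]
force: [-3.3, -1.3, -2.7]
width: 0.0599
```

Run:
```python
from g import *
s=st(); print(tip());
```

```text
time 22.0
position [0.6014 0.0573 0.076 ]
tcp_rot [-0.0871  0.9954  0.0034  0.0388]
force [-3.3143 -1.3336 -2.7199]
torque [-0.1532  1.1008 -0.0249]
width 0.0599
joint_pos [-0.5334  0.8307  0.6522  1.8623 -0.8392  0.6577  2.3708]
[2.04562736e-03 1.25893688e-05 5.70473056e-02]
```

Slow feel for the rail.

jog_arm --steps '[[[-0.025, 0, 0, 0, 0, 0, 0.28], [-0.05, 0, 0, 0, 0, 0, 0.28], [-0.075, 0, 0, 0, 0, 0, 0.28], [-0.1, 0, 0, 0, 0, 0, 0.28]]]'

```text
time: 22.5
position: [0.6037, 0.0576, 0.0759]
tcp_rot: [-0.087, 0.995, 0.003, 0.037]
force: [-7.7, -1.3, -2.3]
width: 0.0601
```

jog_arm --steps '[[[-0.025, 0, 0, 0, 0, 0, 0.28], [-0.05, 0, 0, 0, 0, 0, 0.28]]]'

```text
time: 22.75
position: [0.604, 0.0576, 0.0755]
tcp_rot: [-0.087, 0.996, 0.003, 0.036]
force: [-9.1, -2.2, -2.3]
width: 0.0601
```

Run:
```python
from g import *
s=st(); print(tip()); 
snap('scene','s14')
import cv2
a=cv2.imread('pics/s14.png')[175:295,245:365]; cv2.imwrite('pics/c14.png',cv2.resize(a,None,fx=4.5,fy=4.5,interpolation=cv2.INTER_CUBIC))
```

```text
time 22.75
position [0.604  0.0576 0.0755]
tcp_rot [-0.0871  0.9956  0.0034  0.0358]
force [-9.0623 -2.1783 -2.2587]
torque [-0.7427  2.4859  0.125 ]
width 0.0601
joint_pos [-0.5334  0.8374  0.6566  1.8488 -0.8326  0.6717  2.3619]
[ 0.00461693 -0.00018369  0.05658932]
```

View pics/c14.png

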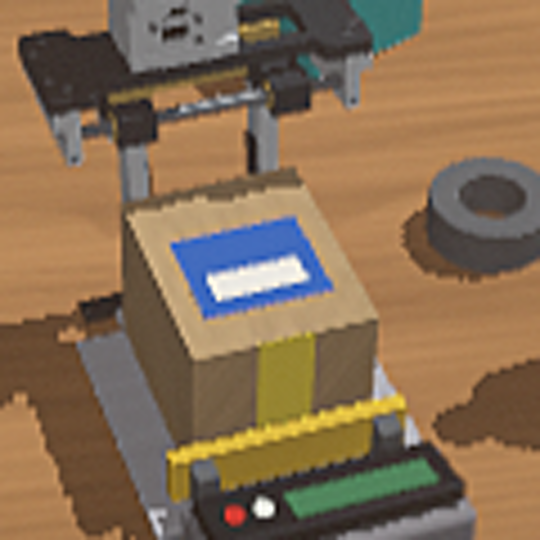

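jog_arm --steps '[[[-0.02, 0, 0, 0, 0, 0, 0.28], [-0.03, 0, 0, 0, 0, 0, 0.28], [-0.03, 0, 0, 0, 0, 0, 0.28], [-0.03, 0, 0, 0, 0, 0, 0.28], [-0.03, 0, 0, 0, 0, 0, 0.28]]]'

```text
time: 23.42
position: [0.6041, 0.0576, 0.0753]
tcp_rot: [-0.087, 0.996, 0.003, 0.035]
force: [-10.8, -2.7, -1.5]
width: 0.0605
```

Run:
```python
from g import *
s=st(); print(tip());
```

```text
time 23.425
position [0.6041 0.0576 0.0753]
tcp_rot [-0.087   0.9956  0.0034  0.0348]
force [-10.8041  -2.7489  -1.4688]
torque [-0.7419  2.7371  0.0726]
width 0.0605
joint_pos [-0.5334  0.8388  0.6574  1.8467 -0.8311  0.6747  2.3601]
[ 0.00468506 -0.00021749  0.05634232]
```

jog_arm --steps '[[[0, 0, 0, 0, 0, 0, 0.28], [0, 0, 0, 0, 0, 0, 0.28], [0, 0, 0, 0, 0, 0, 0.28], [0, 0, 0, 0, 0, 0, 0.28], [0, 0, 0, 0, 0, 0, 0.28]]]'

```text
time: 24.05
position: [0.6042, 0.0576, 0.0753]
tcp_rot: [-0.087, 0.996, 0.003, 0.035]
force: [-9.5, -2.7, -1.9]
width: 0.0601
```

jog_arm --steps '[[[0.06, 0, 0, 0, 0, 0, 0.28], [0.12, 0, 0, 0, 0, 0, 0.28], [0.25, 0, 0, 0, 0, 0, 0.28], [0.6, 0, 0, 0, 0, 0, 0.28], [1.6, 0, 0, 0, 0, 0, 0.28], [2.6, 0, -0.5, 0, 0, 0, 0.28], [3, 0, -2, 0, 0, 0, 0.28], [3, 0, -3.2, 0, 0, 0, 0.28]]]'

```text
time: 25.05
position: [0.4816, 0.0354, 0.1975]
tcp_rot: [-0.086, 0.995, 0.004, 0.041]
force: [0.0, 0.1, 0.3]
width: 0.0604
```

Run:
```python
from g import *
s=st(); print(tip()); 
snap('scene','s15'); snap('top','t15')
import cv2
a=cv2.imread('pics/s15.png')[175:295,245:365]; cv2.imwrite('pics/c15.png',cv2.resize(a,None,fx=5,fy=5,interpolation=cv2.INTER_CUBIC))
a=cv2.imread('pics/t15.png')[100:240,200:340]; cv2.imwrite('pics/d15.png',cv2.resize(a,None,fx=4,fy=4,interpolation=cv2.INTER_CUBIC))
```

```text
time 25.05
position [0.4816 0.0354 0.1975]
tcp_rot [-0.086   0.9954  0.0036  0.041 ]
force [0.0309 0.0748 0.3285]
torque [ 0.126  -0.0249 -0.0547]
width 0.0604
joint_pos [-0.713   0.5257  0.8577  2.0898 -0.6519  0.7128  2.3053]
[-0.11964027 -0.00078297  0.17858852]
```

View pics/c15.png

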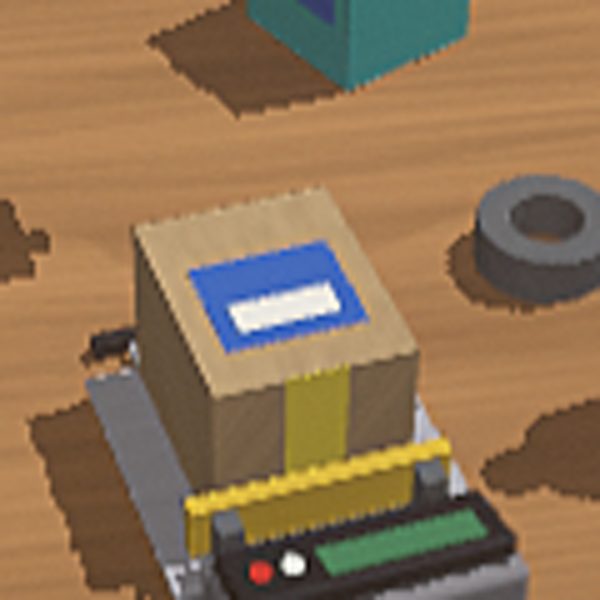

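View pics/d15.png

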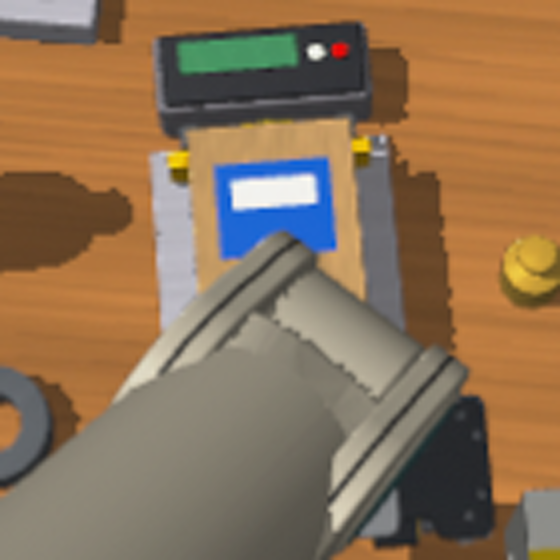

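Run:
```python
from g import *
t=load('t15'); s=load('s15')
g=lambda P,z:[(w2s(p)*1000).round(1).tolist() for p in ray(t,np.array(P)/4+[200,100]-.37,z)]
f=lambda P,z:[(w2s(p)*1000).round(1).tolist() for p in ray(s,np.array(P)/5+[245,175]-.4,z)]
print('T top rail +,-',g([(187,130),(356,118)],.11),'sides lower',g([(197,290),(366,280)],.11)); print('T rail ends +,-',g([(170,165),(369,151)],.034))
print('S top rail -,+',f([(212,396),(417,351)],.11),'under',f([(135,228),(325,187)],.11)); print('S rail top',f([(187,507),(450,445)],.049))
```

```text
T top rail +,- [[138.2, 49.1, 110.0], [137.7, -53.9, 110.0]] sides lower [[36.2, 49.7, 110.0], [34.3, -51.1, 110.0]]
T rail ends +,- [[145.9, 64.3, 34.0], [145.2, -64.5, 34.0]]
S top rail -,+ [[134.9, -47.4, 110.0], [136.5, 50.3, 110.0]] under [[12.3, -46.4, 110.0], [11.9, 51.7, 110.0]]
S rail top [[140.9, -61.8, 49.0], [142.0, 68.2, 49.0]]
```

View pics/s15.png

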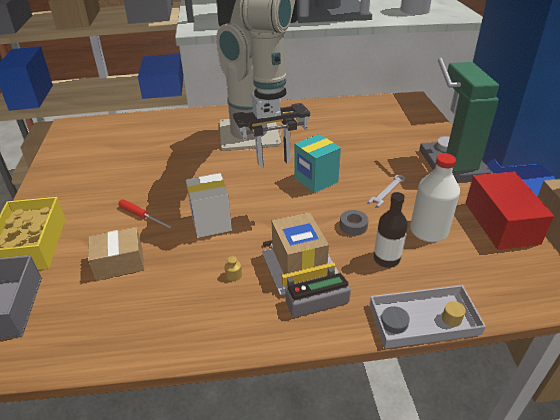

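Everything else sits where it was: the turquoise carton at (318,163), the white one at (209,205), the die at (353,222) and the weight at (233,269). The carton lies at the rail with its label up, and the gripper is clear, so I am handing in.

```bash
python3 -c "
from plant import ctrl
print(ctrl.job_done()); print(ctrl.get_state()['time'])"
```

```text
the job is handed in; nothing more can be done
None
the job is handed in; nothing more can be done
```

The carton is lying label up on the plate, home against the yellow rail. I handed the job in at about 25 s with the gripper clear of everything.

**What I did:**
1. I nudged the carton sideways to square it and bring it near the middle line. This overshot by about 5 mm, which I took out during the next push.
2. I pushed it low down with two fingers to the stop, found by feel at about scale x = -24 mm. I held about 11 to 12 N at the tool for more than 0.5 s, of which I put roughly 7 N on the stop after 4 to 5 N of sliding friction.
3. I tipped it over the stop along the rising arc with low forces, then slid it along the plate to the rail. I held about 10 to 11 N at the tool for more than 0.5 s, roughly 6 to 7 N on the rail, and let go.

**Last checks:**
- **Position:** both cameras put the carton about 1.5 mm off the middle line and square within about 0.01 rad.
- **Home:** the top view puts its far end at scale x = 138 mm and the scene view at about 136 mm, against 140 mm for the rail face. The views also disagree by about 3 mm sideways, which is camera bias.
- **Surroundings:** nothing else on the bench appears moved.

**What went less well:**
- The two press forces are inferred by subtracting friction, because the load cell could not be read. At the stop, tip travel alone (about 0.4 mm, or 3 N) suggested less.
- Early in the slide on the plate the push briefly reached 15 N, with 11 N downward, because of friction; I relieved it at once.
- On the first descent behind the carton, joint 5 reached its limit (it read -1.1006 against -1.1), so I backed off and used a nearly upright tool instead.

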